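Repack a mispacked oil order and close the crate

ROBOT

A 6-joint arm with a two-finger parallel gripper is mounted at the origin on the work surface. World frame = base frame: x ahead of the robot, y to its left, z up, the work surface at z = 0. Lengths are in m, angles in rad, forces in N, time in s.
With the tool pointing down it reaches from about 0.425 to 0.95 m from the base axis. Payload 14.7 kg.
Tool frame: the origin (TCP) lies at the very end of the fingers, on their centre line; the grasp point (between the pads) lies 19 mm behind it; z points along the fingers, x is the direction in which the jaws open and shut, and the axes are right-handed (so a half turn about z gives the same grasp; the last joint's range is limited). The gripper opens to 85 mm and grips with 20 to 120 N. Pads are 22 mm wide; open, the fingers measure 114 mm over their backs; the gripper's body (76 mm by 85 mm) begins 54 mm behind the grasp point. The pads swing forward as they close: fully open they stand 13 mm farther back than shut.
Start: joints at [-1.384, 0.48, 1.596, -0, 1.065, -0.047], TCP at [0.151, -0.632, 0.231] pointing down, gripper open.
Joint ranges: [-2.75, 2.75], [-0.82, 2.05], [0.23, 2.67], [-1.56, 4.7], [0.09, 2.69], [-2.92, 2.92]. Speed limits (rad/s): [1.89, 1.89, 2.39, 3.01, 3.01, 3.01].

INTERFACE

Orientations are given as a 3x3 rotation matrix whose columns are the frame's x, y, z axes.
In Python, from cell import env gives the robot as it stands. The module is installed in compiled form; this text tells all that it offers.
- The arm moves only by the tool step_arm, never from a script. Its argument "series" is a list of rows, each a list of 3 entries, a list of its own where there are three numbers: the turn, a rotation vector about the tool's x, y, z in rad, then the shift along the tool's x, y, z in m, then the closure, from -1 (fully open) to 1 (shut). In form: [[[rx, ry, rz], [tx, ty, tz], fingers], ...]. A call has 1 to 10 rows; each row is the pose to reach, as a shift and turn from the pose commanded when the call began, along the tool's axes at that moment; what a row does not reach only later rows make up. A row lasts 1/8 s, in which the tool goes at most 62.5 mm and 10.7 degrees, less where a joint would pass 70% of its speed; a pose out of reach is approached as far as the arm can. A call with a gripper value outside its range is refused whole. The fingers move at their own pace and stop on an object; "newtons" is the grip in N (left out, the last holds). Time passes only in rows, so rows that repeat a pose let the fingers close. It gives the time, the measured TCP pose, the force and the opening at its end, in the units of the state.
- env.observe(): the state, without advancing time (a new reading comes with each control period).
- env.snapshot(name): name is "side" or "top" or "wrist"; returns the picture (480x640x3 uint8, red, green, blue); there is no depth.
- env.calibration(name): a dict with "fx", "fy", "cx", "cy" (pixels), "R" (3x3) and "t" (3): a world point X has camera coordinates R X + t; the wrist camera has in their place "tool_from_camera" (4x4, takes a point from camera to tool coordinates, whose origin is the TCP and whose axes are the tool frame's). Camera axes: x right, y down, z forward; pixel columns grow to the right and rows downward; lengths in m; the calibration is good to about 2 mm. A picture is of the moment at which its call begins: read the wrist's pose just before it. calibration takes no time and is no camera call.
- env.close_job(): hands the job in, once; it reports no verdict.
Trained networks look in the newest picture that a camera, given by its name, has taken for a name from the list of things; names that differ only in an ending like _2 or _b are one class to them, and where a whole thing is asked for, a point or a joint stands for the part that bears it (a point fixed in the world has none). Each returns a list of dicts, best first, with "conf" (0 to 1); they miss things now and then, are a little off and sometimes report something else, mostly with a low value. They report only what shows in the picture. A call takes as long as a camera call. They do not tell look-alikes from the thing itself.
- env.regions_of(label, camera): "mask" (480x640 bool, what is visible of it) and "uv" ([column, row] in pixels, amid what is visible of it).
The state is a dict: "time_s": time; "joint_pos": joint angles; "qvel": joint speeds; "joint_efforts": joint torques, N m; "position": TCP position; "tcp_rot": TCP orientation; "force": force on the tool from outside, world axes, zero at the start; "moment": the same for the moment, N m; "grip_width": opening from 0.0 (shut) to 1.0 (fully open).
Only numpy, scipy, OpenCV 4.12 (cv2) and the standard library are available. Lean on these libraries where they do the work, as an engineer would, in place of code of your own. Each camera call takes 0.05 s, during which the arm holds its last target.

TASK

The customer ordered three small yellow bottles, but a tall one was packed by mistake and the lid will not go on over it. Stand the tall bottle in the cardboard tray, stand the three small yellow bottles in the crate, one to a cell, and then put the lid on so that it sits flat on the rim all round; set everything down, drop nothing. Leave the red bottle and the oil filter standing where they are.

Things in the scene. Friction and masses are not known exactly. Their poses are not given: they have to be found in the camera images.
- crate: Blue open crate, fixed, 132 (own x) by 208 (own y) outside, rim 122 high, walls and floor 4 thick. Two cardboard partitions (top 90 above the counter) make three cells, centres at own y -68, 0, +68, x 0, each 124 long (x) by 64 wide (y): one bottle to a cell, its long side along the crate's x. Origin: centre of underside, on the counter, z up. (Sizes in mm.)
- lid: Blue lid, loose, right way up, 250 g, about 155 (own x) by 231 (own y). 4 thick plate with a 14 deep flared skirt that slips over the crate's rim (play 3 a side at the plate, 8 at the lower edge), either way round. Black arched grip along own y: bar 100 long, 16 wide, top 42 above the origin. Origin: centre of plate's underside, 14 above the counter, 122 when seated; z up. (Sizes in mm.)
- tray: Square shallow cardboard tray, fixed on the counter, empty: 124 by 124 outside, walls 28 high, walls and floor 4 thick. Origin: centre of the underside, on the counter; z up. (Sizes in mm.)
- tall: Tall yellow oil bottle, loose; starts in the crate's middle cell, long side along the cell, sticking out above the rim: rounded-box body 80 long (own x), 46 wide (own y), 128 high, then a neck 25 across and 8 high, then a round black screw cap 30 across, 24 high, its top 160 above the base. Origin: centre of the base, z up. 300 to 550 g. (Sizes in mm.)
- small1: Small yellow oil bottle, loose, upright on the counter, one of three alike: rounded-box body 80 long (own x), 46 wide (own y), 78 high, then a neck 25 across and 8 high, then a round black screw cap 30 across, 24 high, its top 110 above the base. Origin: centre of the base, z up. 180 to 330 g. (Sizes in mm.)
- small2: Small yellow oil bottle, loose, upright on the counter, one of three alike: rounded-box body 80 long (own x), 46 wide (own y), 78 high, then a neck 25 across and 8 high, then a round black screw cap 30 across, 24 high, its top 110 above the base. Origin: centre of the base, z up. 180 to 330 g. (Sizes in mm.)
- small3: Small yellow oil bottle, loose, upright on the counter, one of three alike: rounded-box body 80 long (own x), 46 wide (own y), 78 high, then a neck 25 across and 8 high, then a round black screw cap 30 across, 24 high, its top 110 above the base. Origin: centre of the base, z up. 180 to 330 g. (Sizes in mm.)
- red: Small red oil bottle, loose, among the small yellow ones, not ordered: rounded-box body 80 long (own x), 46 wide (own y), 78 high, then a neck 25 across and 8 high, then a round black screw cap 30 across, 24 high, its top 110 above the base. Origin: centre of the base, z up. 250 g. (Sizes in mm.)
- filter: White and grey spin-on oil filter, loose, standing on the counter, not ordered: a can 66 across, 77 high, 350 g. Origin: centre of its base; z up. (Sizes in mm.)
There are look-alikes about, which are no part of the job. Leave any green look-alike of the small1 alone. Leave any turquoise look-alike of the tall alone.

How it is judged:
At the end, for the whole second after the job is handed in: Small yellow bottles upright (7 deg) on the crate floor, one per cell; tall bottle upright (4.5 deg) on the tray floor, within 45 mm of its centre; lid level (1.7 deg) on the rim within 4 mm, centred within 10 mm; red bottle and filter upright, moved under 30 mm; all released and at rest (x of small1 in the frame of crate between -0.03 and 0.03 m and y of small1 in the frame of crate between -0.085 and 0.085 m and z of each of small1, small2, small3 in the frame of crate below 0.01 m and angle between each of small1, small2, small3's own z axis and vertical below 0.12 rad and linear speed of each of small1, small2, small3, tall, lid below 0.02 m/s and x of small2 in the frame of crate between -0.03 and 0.03 m and y of small2 in the frame of crate between -0.085 and 0.085 m and x of small3 in the frame of crate between -0.03 and 0.03 m and y of small3 in the frame of crate between -0.085 and 0.085 m and horizontal distance between tall and tray below 0.045 m and z of tall in the frame of tray below 0.01 m and angle between tall's own z axis and vertical below 0.08 rad and horizontal distance between lid and crate below 0.01 m and z of lid in the frame of crate between 0.117 and 0.126 m and angle between lid's own z axis and vertical below 0.03 rad and distance of each of red, filter from where it was at the start of the episode below 0.03 m and angle between each of red, filter's own z axis and vertical below 0.1 rad); the robot touches nothing.
It fails at once if the red bottle is pushed away or knocked over (distance of red from where it was at the start of the episode above 0.04 m).
It fails at once if the oil filter is pushed away or knocked over (distance of filter from where it was at the start of the episode above 0.04 m).
It fails at once if a bottle is dropped (or rammed) into the crate or the tray ((horizontal distance between small1 and crate below 0.09 m and z of small1 in the frame of crate below 0.06 m and linear speed of small1 above 0.65 m/s) or (horizontal distance between small2 and crate below 0.09 m and z of small2 in the frame of crate below 0.06 m and linear speed of small2 above 0.65 m/s) or (horizontal distance between small3 and crate below 0.09 m and z of small3 in the frame of crate below 0.06 m and linear speed of small3 above 0.65 m/s) or (horizontal distance between tall and tray below 0.06 m and z of tall in the frame of tray below 0.06 m and linear speed of tall above 0.65 m/s)).
It fails at once if the lid is dropped on to the crate (horizontal distance between lid and crate below 0.05 m and z of lid in the frame of crate below 0.16 m and linear speed of lid above 0.65 m/s).
It also fails if it takes over 109 s, if anything falls off the work surface, if the arm or the gripper's body presses on something with over 40 N, if the wrist force passes 120 N, or if a joint passes its speed limit or range.

## Working session

There is one attempt and no reset: what is moved stays moved. The work goes in short steps, Python scripts to look and compute and a tool call to move; the robot and the scene stay as the last step left them, time stands still between calls to the robot, and variables do not carry over. Pictures are saved under pics/ and viewed, and the job is handed in when it is done.

Besides the shell and the picture viewer there is one more tool, called after ">>>" in YAML: its name, and indented under it one key for each argument. step_arm: Moves the arm, as the interface text tells. Its arguments: {"type":"object","properties":{"series":{"type":"array"},"newtons":{"type":"number"}},"required":["series"]}

```bash
mkdir -p pics; python3 - <<'E'
from cell import env
import cv2
s=env.observe(); print({k:(v if not hasattr(v,'round') else v) for k,v in s.items()})
for c in ['side','top','wrist']:
    im=env.snapshot(c); cv2.imwrite(f'pics/{c}0.png',im[:,:,::-1])
    print(c,env.calibration(c))
E
```

```text
{'time_s': 0.0, 'joint_pos': array([-1.38357462e+00,  4.80842794e-01,  1.59687452e+00, -6.91524255e-06,
        1.06509484e+00, -4.66175165e-02]), 'qvel': array([-0.00068024,  0.00054275,  0.00066749,  0.0001208 , -0.00021201,
       -0.00040529]), 'joint_efforts': array([ 1.77536644e-03, -9.50641179e+01, -4.30182803e+01,  2.09726759e-04,
        1.24990643e-02, -1.17927402e-04]), 'position': array([ 0.15054419, -0.63190124,  0.23066504]), 'tcp_rot': array([[ 2.31717076e-01, -9.72783194e-01, -2.32928688e-04],
       [-9.72782459e-01, -2.31717188e-01,  1.19705986e-03],
       [-1.21845329e-03, -5.07902682e-05, -9.99999256e-01]]), 'force': array([0.07194974, 0.05654554, 0.23927578]), 'moment': array([-0.01167688,  0.03307378,  0.032635  ]), 'grip_width': 0.9987068707729595}
side {'fx': 523.4226520716398, 'fy': 523.4226520716398, 'cx': 318.6040697979822, 'cy': 247.44112074056267, 'R': array([[-0.97212416, -0.2340346 , -0.01422793],
       [-0.1087503 ,  0.50381959, -0.85693593],
       [ 0.20772096, -0.83150083, -0.51522653]]), 't': array([0.45385653, 0.07532678, 1.12149982])}
top {'fx': 567.0551462411188, 'fy': 567.0551462411188, 'cx': 316.91710495382426, 'cy': 246.51562657191832, 'R': array([[ 0.00449398, -0.9999635 , -0.00726712],
       [-0.99559391, -0.00379344, -0.09369297],
       [ 0.09366198,  0.00765615, -0.99557462]]), 't': array([0.01291761, 0.47209054, 1.26906005])}
wrist {'fx': 339.78838873150335, 'fy': 339.78838873150335, 'cx': 322.8007928086795, 'cy': 242.0989971992253, 'tool_from_camera': array([[ 9.99999500e-01,  4.86280950e-04, -8.74361699e-04,
         3.64085486e-04],
       [-2.15118027e-04,  9.57999950e-01,  2.86768286e-01,
        -7.29264485e-02],
       [ 9.77088418e-04, -2.86767954e-01,  9.57999575e-01,
        -1.43676925e-01],
       [ 0.00000000e+00,  0.00000000e+00,  0.00000000e+00,
         1.00000000e+00]])}
```

View pics/top0.png

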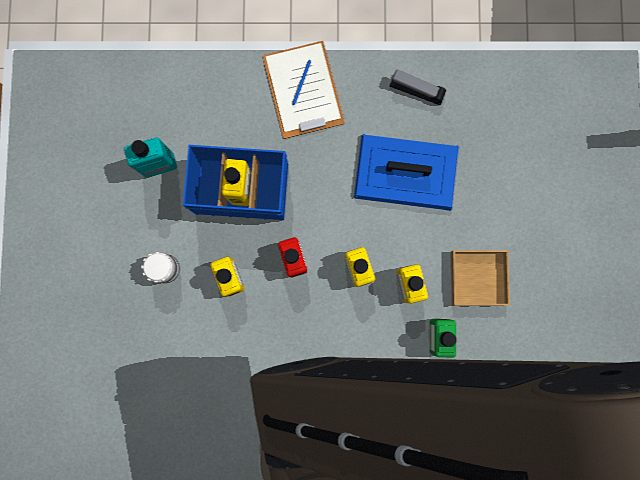

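View pics/side0.png

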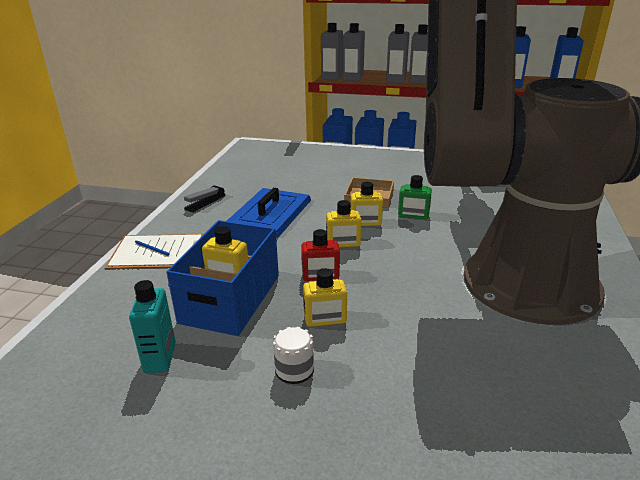

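View pics/wrist0.png

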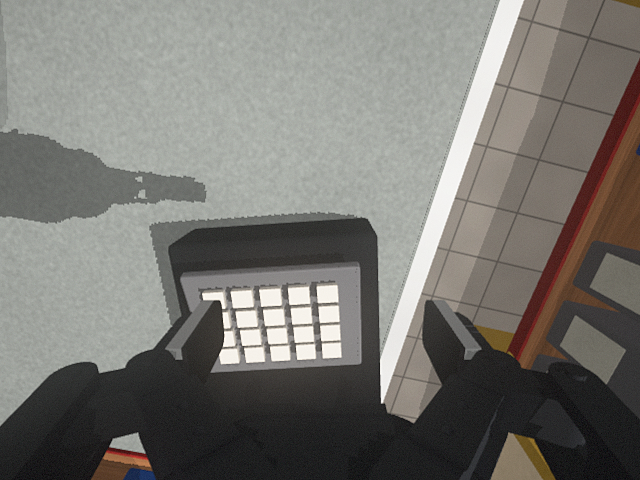

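```bash
cat > h.py <<'E'
import numpy as np, cv2
from scipy.optimize import minimize
def proj(cal,P):
    q=np.asarray(P)@cal['R'].T+cal['t']; return np.c_[cal['fx']*q[:,0]/q[:,2]+cal['cx'],cal['fy']*q[:,1]/q[:,2]+cal['cy']]
def ray(cal,u,v,z):
    d=cal['R'].T@np.array([(u-cal['cx'])/cal['fx'],(v-cal['cy'])/cal['fy'],1]);c=-cal['R'].T@cal['t'];k=(z-c[2])/d[2];return c+k*d
def rbox(lx,ly,z0,z1,r=0.012):
    pts=[]
    for sx in(-1,1):
        for sy in(-1,1):
            for a in np.linspace(0,2*np.pi,12,endpoint=False):
                for z in(z0,z1): pts.append([sx*(lx/2-r)+r*np.cos(a),sy*(ly/2-r)+r*np.sin(a),z])
    return np.array(pts)
def cyl(d,z0,z1):
    return np.array([[d/2*np.cos(a),d/2*np.sin(a),z] for a in np.linspace(0,2*np.pi,24) for z in(z0,z1)])
def bottle(h): return [rbox(.08,.046,0,h),cyl(.025,h,h+.008),cyl(.03,h+.008,h+.032)]
def place(p,P):
    c,s=np.cos(p[2]),np.sin(p[2]);z=p[3] if len(p)>3 else 0
    return P@np.array([[c,s,0],[-s,c,0],[0,0,1]])+[p[0],p[1],z]
def sil(cal,parts,p,S=4):
    m=np.zeros((480*S,640*S),np.uint8)
    for P in parts:
        q=(proj(cal,place(p,P))+.5)*S
        cv2.fillConvexPoly(m,cv2.convexHull(np.round(q).astype(np.int32)),255)
    return cv2.resize(m,(640,480),interpolation=cv2.INTER_AREA)/255.
def fit(cals,masks,parts,p0,step=(.01,.01,.3)):
    def f(p):
        e=0
        for c,m in zip(cals,masks):
            s=sil(c,parts,p); e+=1-np.minimum(s,m).sum()/np.maximum(s,m).sum()
        return e
    best=None
    for dy in (0,.5,-.5,1):
        x0=np.array([p0[0],p0[1],p0[2]+dy])
        sim=np.vstack([x0]+[x0+np.eye(3)[i]*step[i] for i in range(3)])
        r=minimize(f,x0,method='Nelder-Mead',options=dict(initial_simplex=sim,maxiter=90,xatol=1e-4,fatol=1e-4))
        if best is None or r.fun<best.fun: best=r
    return best.x,best.fun
E
python3 - <<'E'
from cell import env
import numpy as np,pickle
from h import *
out={}
for c in ['top','side']:
    for l in ['small1','red','tall','crate','lid','tray','filter']:
        if c=='side' and l not in('small1','red','filter'): continue
        r=env.regions_of(l,c); out[c,l]=r
        print(c,l,[(round(x['conf'],2),np.round(x['uv']).tolist(),int(x['mask'].sum())) for x in r])
pickle.dump(out,open('reg.pkl','wb')); print(env.observe()['time_s'])
E
```

```text
top small1 [(0.92, [442.0, 334.0], 1031), (0.87, [358.0, 266.0], 809), (0.8, [413.0, 284.0], 927), (0.63, [227.0, 276.0], 918)]
top red [(0.98, [291.0, 261.0], 782)]
top tall [(0.93, [236.0, 182.0], 1131), (0.8, [148.0, 160.0], 1502)]
top crate [(0.71, [222.0, 180.0], 5656), (0.15, [162.0, 266.0], 916)]
top lid [(0.82, [404.0, 171.0], 6332)]
top tray [(0.42, [236.0, 182.0], 1175)]
top filter [(0.84, [162.0, 267.0], 913)]
side small1 [(0.77, [368.0, 203.0], 971), (0.7, [324.0, 298.0], 2132), (0.62, [344.0, 226.0], 1226)]
side red [(0.7, [320.0, 259.0], 1484), (0.46, [222.0, 252.0], 1418)]
side filter [(0.88, [294.0, 356.0], 1987)]
0.65
```

```bash
cat > m.py <<'E'
from cell import env
import numpy as np,pickle,cv2
from h import *
top=env.calibration('top');side=env.calibration('side')
out=pickle.load(open('reg.pkl','rb')); im=cv2.imread('pics/top0.png'); hsv=cv2.cvtColor(im,cv2.COLOR_BGR2HSV)
dbg=im.copy(); dbs=cv2.imread('pics/side0.png')
def draw(parts,p):
    for cal,d in((top,dbg),(side,dbs)):
        for P in parts: cv2.polylines(d,[cv2.convexHull(np.round(proj(cal,place(p,P))).astype(np.int32))],True,(255,0,255),1)
R={}
S=bottle(.078)
for uv,n in (((358,266),'A'),((413,284),'B'),((227,276),'C'),((291,261),'red')):
    l='red' if n=='red' else 'small1'
    m=[r['mask'] for r in out['top',l] if np.hypot(*(r['uv']-np.array(uv)))<8][0].astype(float)
    p0=ray(top,*uv,.06)
    p,e=fit([top],[m],S,[p0[0],p0[1],0.3]); R[n]=p; draw(S,p); print(n,p.round(4),round(e,3))
m=[r['mask'] for r in out['top','filter']][0].astype(float)
p0=ray(top,162,267,.04);p,e=fit([top],[m],[cyl(.066,0,.077)],[p0[0],p0[1],0]);R['filter']=p;draw([cyl(.066,0,.077)],p);print('filter',p.round(4),e)
blue=((hsv[...,0]>100)&(hsv[...,0]<125)&(hsv[...,1]>120)).astype(np.uint8)
nl,lab,st,ce=cv2.connectedComponentsWithStats(blue); 
for i in range(1,nl):
    if st[i,4]>300: print('blue',st[i],ce[i])
def filled(u,v,mk):
    nl,lab,st,ce=cv2.connectedComponentsWithStats(mk); 
    i=[k for k in range(1,nl) if st[k,4]>800 and abs(ce[k]-[u,v]).max()<30][0]
    c,_=cv2.findContours((lab==i).astype(np.uint8),cv2.RETR_EXTERNAL,cv2.CHAIN_APPROX_NONE)
    m=np.zeros((480,640),np.uint8);cv2.drawContours(m,c,-1,1,-1);return m.astype(float)
def box(lx,ly,z0,z1): return rbox(lx,ly,z0,z1,.001)
cr=[box(.132,.208,0,.122)]
p0=ray(top,236,182,.122); m=filled(236,182,blue);p,e=fit([top],[m],cr,[p0[0],p0[1],0]);R['crate']=p;draw(cr,p);print('crate',p.round(4),e)
T=bottle(.128); m=out['top','tall'][0]['mask'].astype(float)
t=[rbox(.08,.046,.09,.128)]+T[1:]
p,e=fit([top],[m],t,[p[0],p[1],0.]);R['tall']=p;draw(t,p);print('tall',p.round(4),e)
ld=[box(.155,.231,0,.001),box(.138+.003,.214+.003,.017,.018)]
p0=ray(top,407,172,.01); m=filled(407,172,blue);p,e=fit([top],[m],ld,[p0[0],p0[1],0]);R['lid']=p;draw(ld,p);print('lid',p.round(4),e)
br=((hsv[...,0]>8)&(hsv[...,0]<22)&(hsv[...,1]>70)).astype(np.uint8)
tr=[box(.124,.124,0,.028)]
p0=ray(top,480,278,.028); m=filled(480,278,br);p,e=fit([top],[m],tr,[p0[0],p0[1],0]);R['tray']=p;draw(tr,p);print('tray',p.round(4),e)
pickle.dump(R,open('R.pkl','wb'))
cv2.imwrite('pics/dbg.png',cv2.resize(dbg[100:370,80:540],(800,470)));cv2.imwrite('pics/dbs.png',dbs)
E
python3 m.py
```

```text
A [ 0.4244 -0.0781  0.3448] 0.052
B [ 0.3887 -0.1951  0.2955] 0.051
C [0.4022 0.2154 0.3536] 0.068
red [0.4452 0.0705 0.289 ] 0.045
filter [ 0.4216  0.3652 -0.3786] 0.06816929505974723
blue [ 354  134  105   77 5996] [405.76400934 172.17711808]
blue [ 182  145  106   76 5157] [234.63913128 181.74655808]
crate [ 0.6097  0.1926 -0.0632] 0.013390199470803221
tall [ 0.6056  0.1898 -0.0575] 0.17363389729499368
lid [ 0.6508 -0.1923 -0.1226] 0.022608326140040935
tray [ 0.4036 -0.3551  1.57  ] 0.02047601748557093
```

View pics/dbg.png

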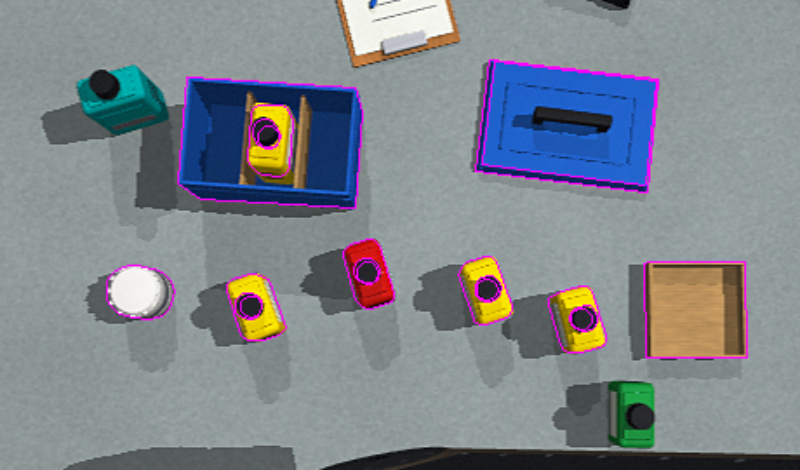

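View pics/dbs.png

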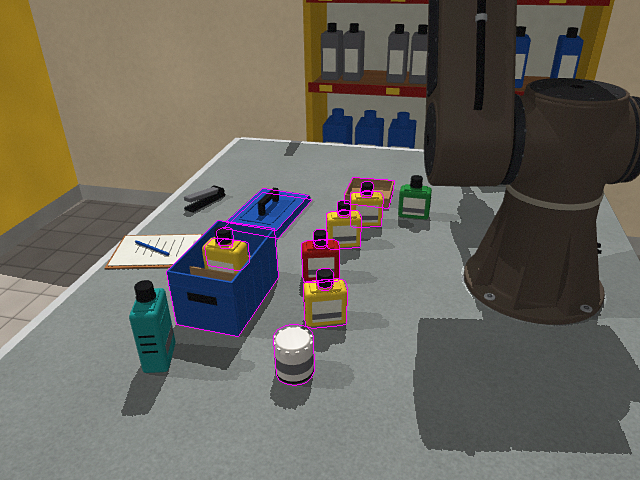

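```bash
cat > go.py <<'E'
import sys,numpy as np
from cell import env
s=env.observe(); p=s['position'];R=s['tcp_rot']
print('t',round(s['time_s'],2),'pos',p.round(4),'yaw',np.arctan2(R[1,0],R[0,0]).round(4),'z',R[:,2].round(4),'F',s['force'].round(1),'w',round(s['grip_width'],3),'q',s['joint_pos'].round(2))
if len(sys.argv)>4:
    x,y,z,yaw=map(float,sys.argv[1:5]); d=R.T@(np.array([x,y,z])-p)
    Rt=np.array([[np.cos(yaw),np.sin(yaw),0],[np.sin(yaw),-np.cos(yaw),0],[0,0,-1]])
    from scipy.spatial.transform import Rotation as Q
    print('turn',Q.from_matrix(R.T@Rt).as_rotvec().round(4),'shift',d.round(4),'len',np.linalg.norm(d).round(3))
E
python3 - <<'E'
from h import *
import pickle
from cell import env
top=env.calibration('top');side=env.calibration('side')
im=cv2.imread('pics/top0.png');s=cv2.imread('pics/side0.png')
hsv=cv2.cvtColor(im,cv2.COLOR_BGR2HSV)
m=(((hsv[...,2]<60))[165:188,222:246])
v,u=np.nonzero(m);print(len(u)); u=u.mean()+222;v=v.mean()+165;print(u,v,ray(top,u,v,.164),ray(top,u,v,.155))
h2=cv2.cvtColor(s,cv2.COLOR_BGR2HSV);print(np.median(np.nonzero(h2[226:236,205:245,2]<60)[1])+205)
for P in ([.6097,.1926,-.063,.004],[.607,.189,-.06,.004]):
  print(proj(side,place(P,np.array([[0,0,.16]]))),proj(top,place(P,np.array([[0,0,.16]]))))
E
python3 go.py .6085 .191 .225 -.063
```

```text
196
231.7704081632653 175.1530612244898 [0.60514929 0.18922084 0.164     ] [0.60714841 0.19067049 0.155     ]
222.0
[[221.45378263 229.4564485 ]] [[230.16781324 172.96806093]]
[[223.49284534 228.7089663 ]] [[231.89458885 174.26643662]]
t 0.65 pos [ 0.1506 -0.6323  0.2313] yaw -1.337 z [ 0. -0. -1.] F [ 0.4 -0.3  0.7] w 1.0 q [-1.38  0.48  1.6   0.    1.07 -0.05]
turn [ 0.    -0.    -1.274] shift [-0.6948 -0.6362  0.0063] len 0.942
```

```bash
python3 - <<'E'
import cv2
a=cv2.imread('pics/top0.png')[140:225,175:300];b=cv2.imread('pics/side0.png')[215:300,180:290]
cv2.imwrite('pics/z1.png',cv2.hconcat([cv2.resize(a,(400,300),interpolation=0),cv2.resize(b,(400,300),interpolation=0)]))
E
```

```text
(no output)
```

View pics/z1.png

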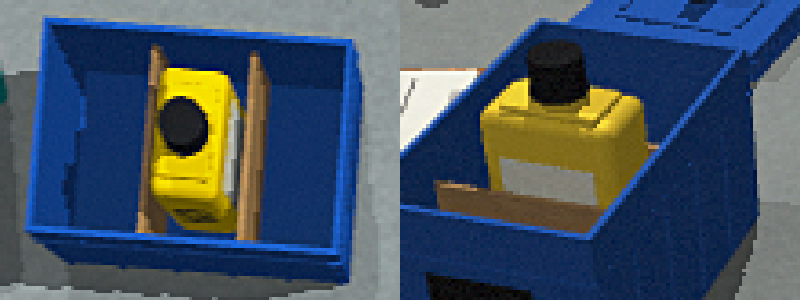

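>>> step_arm:
  series:
    - [[0,0,-0.12],[-0.03,-0.03,0],-0.5]
    - [[0,0,-0.3],[-0.07,-0.065,0],-0.5]
    - [[0,0,-0.48],[-0.115,-0.105,0],-0.5]
    - [[0,0,-0.66],[-0.16,-0.147,0],-0.5]
    - [[0,0,-0.84],[-0.205,-0.188,0],-0.5]
    - [[0,0,-1.02],[-0.25,-0.23,0],-0.5]
    - [[0,0,-1.2],[-0.295,-0.27,0],-0.5]
    - [[0,0,-1.274],[-0.34,-0.31,0],-0.5]
    - [[0,0,-1.274],[-0.385,-0.352,0],-0.5]
    - [[0,0,-1.274],[-0.43,-0.394,0],-0.5]
  newtons: 50

```text
time_s: 1.9
position: [0.4352, -0.1209, 0.2317]
tcp_rot: [[0.998, -0.063, 0.001], [-0.063, -0.998, -0.0], [0.001, 0.0, -1.0]]
force: [1.3, -0.7, -0.1]
grip_width: 0.753
```

```bash
python3 go.py .606 .190 .21 -.063
```

```text
t 1.9 pos [ 0.4352 -0.1209  0.2317] yaw -0.0631 z [ 1.e-03 -4.e-04 -1.e+00] F [ 1.3 -0.7 -0.1] w 0.753 q [-0.34  0.2   2.03 -0.    0.91 -0.28]
turn [ 0.0003 -0.001  -0.0001] shift [ 0.1509 -0.3211  0.0217] len 0.355
```

>>> step_arm:
  series:
    - [[0,0,0],[0.021,-0.046,0],-0.5]
    - [[0,0,0],[0.045,-0.096,0],-0.5]
    - [[0,0,0],[0.069,-0.146,0],-0.5]
    - [[0,0,0],[0.092,-0.196,0.005],-0.5]
    - [[0,0,0],[0.115,-0.245,0.01],-0.5]
    - [[0,0,0],[0.136,-0.29,0.015],-0.5]
    - [[0,0,0],[0.147,-0.314,0.02],-0.5]
    - [[0,0,0],[0.151,-0.321,0.022],-0.5]
    - [[0,0,0],[0.151,-0.321,0.022],-0.5]

```text
time_s: 3.02
position: [0.6049, 0.1879, 0.2091]
tcp_rot: [[0.998, -0.063, -0.001], [-0.063, -0.998, -0.0], [-0.001, 0.0, -1.0]]
force: [-0.3, 0.4, 0.8]
grip_width: 0.745
```

```bash
python3 go.py .606 .190 .136 -.063; python3 - <<'E'
from cell import env
import cv2
cv2.imwrite('pics/w1.png',env.snapshot('wrist')[:,:,::-1])
E
```

```text
t 3.02 pos [0.6049 0.1879 0.2091] yaw -0.0626 z [-5.e-04 -3.e-04 -1.e+00] F [-0.3  0.4  0.8] w 0.745 q [ 0.25  0.48  1.66 -0.    1.    0.32]
turn [0.0003 0.0005 0.0004] shift [ 0.001  -0.0022  0.0731] len 0.073
```

View pics/w1.png

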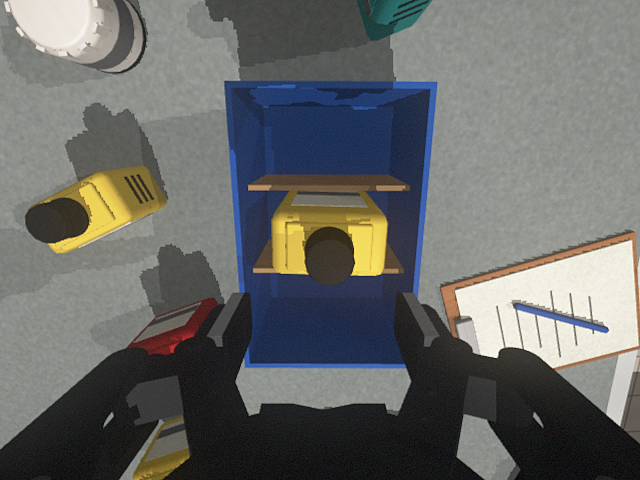

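```bash
cat >> h.py <<'E'
def wcal(cal,pos,R):
    T=cal['tool_from_camera'];Rwc=R@T[:3,:3];c=pos+R@T[:3,3]
    return dict(fx=cal['fx'],fy=cal['fy'],cx=cal['cx'],cy=cal['cy'],R=Rwc.T,t=-Rwc.T@c)
E
python3 - <<'E'
from cell import env
from h import *
s=env.observe();w=wcal(env.calibration('wrist'),s['position'],s['tcp_rot'])
print('cap',ray(w,330,254,.164))
c=[ray(w,u,v,.122) for u,v in((226,82),(437,82),(432,366),(247,367))]
for q in c: print(q)
E
```

```text
cap [0.60957847 0.19608325 0.164     ]
[0.55144033 0.29859909 0.122     ]
[0.68237977 0.2903165  0.122     ]
[0.68521475 0.08300914 0.122     ]
[0.53816446 0.09123394 0.122     ]
```

>>> step_arm:
  series:
    - [[0,0,0],[0.003,-0.002,0.025],-0.5]
    - [[0,0,0],[0.003,-0.002,0.05],-0.5]
    - [[0,0,0],[0.003,-0.002,0.067],-0.5]
    - [[0,0,0],[0.003,-0.002,0.073],-0.5]
    - [[0,0,0],[0.003,-0.002,0.073],-0.2]
    - [[0,0,0],[0.003,-0.002,0.073],0.1]
    - [[0,0,0],[0.003,-0.002,0.073],0.5]
    - [[0,0,0],[0.003,-0.002,0.073],1]
    - [[0,0,0],[0.003,-0.002,0.073],1]
    - [[0,0,0],[0.003,-0.002,0.073],1]
  newtons: 50

```text
time_s: 4.32
position: [0.609, 0.1901, 0.1373]
tcp_rot: [[0.998, -0.063, 0.002], [-0.063, -0.998, 0.0], [0.002, -0.0, -1.0]]
force: [0.2, -0.8, 6.5]
grip_width: 0.334
```

```bash
python3 go.py .4036 -.3551 .29 0;  python3 - <<'E'
from cell import env
import cv2
cv2.imwrite('pics/s2.png',env.snapshot('side')[:,:,::-1])
E
```

```text
t 4.33 pos [0.609  0.1901 0.1373] yaw -0.0629 z [ 1.7e-03  3.0e-04 -1.0e+00] F [ 0.2 -0.8  6.5] w 0.334 q [ 0.26  0.56  1.71 -0.    0.86  0.32]
turn [-0.0004 -0.0017 -0.0629] shift [-0.1705  0.5569 -0.1532] len 0.602
```

View pics/s2.png

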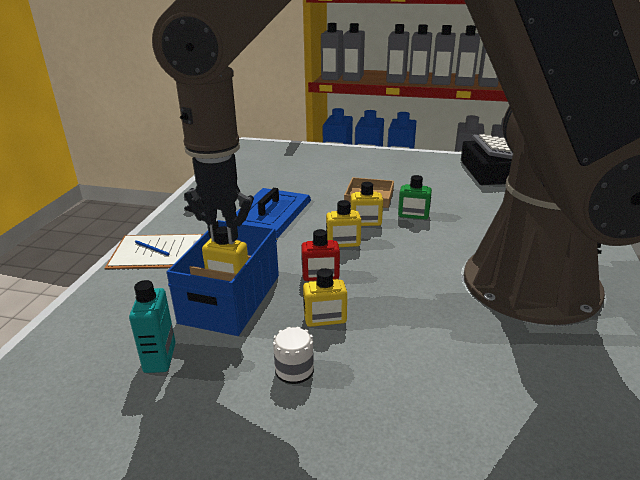

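>>> step_arm:
  series:
    - [[0,0,0],[0,0,-0.02],1]
    - [[0,0,0],[0,0,-0.05],1]
    - [[0,0,0],[0,0,-0.085],1]
    - [[0,0,0],[0,0,-0.12],1]
    - [[0,0,0],[0,0,-0.145],1]
    - [[0,0,0],[0,0,-0.155],1]
    - [[0,0,0],[0,0,-0.155],1]

```text
time_s: 5.25
position: [0.6082, 0.1899, 0.2912]
tcp_rot: [[0.998, -0.063, 0.0], [-0.063, -0.998, 0.0], [0.0, -0.0, -1.0]]
force: [-0.3, 0.4, -4.9]
grip_width: 0.329
```

```bash
python3 go.py .4036 -.3551 .29 0;  python3 - <<'E'
from cell import env
import cv2
cv2.imwrite('pics/s3.png',env.snapshot('side')[:,:,::-1])
E
```

```text
t 5.25 pos [0.6082 0.1899 0.2912] yaw -0.0629 z [ 2.e-04  1.e-04 -1.e+00] F [-0.3  0.4 -4.9] w 0.329 q [0.26 0.41 1.56 0.   1.17 0.32]
turn [-0.0001 -0.0002 -0.0629] shift [-0.1699  0.5568  0.0011] len 0.582
```

View pics/s3.png

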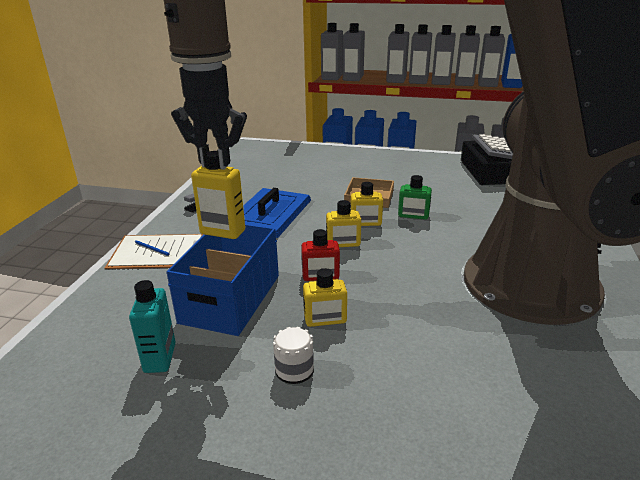

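>>> step_arm:
  series:
    - [[0,0,0],[-0.005,0.015,0],1]
    - [[0,0,0],[-0.014,0.045,0],1]
    - [[0,0,0],[-0.026,0.085,0],1]
    - [[0,0,-0.02],[-0.039,0.128,0],1]
    - [[0,0,-0.03],[-0.052,0.171,0],1]
    - [[0,0,-0.04],[-0.065,0.214,0],1]
    - [[0,0,-0.05],[-0.078,0.257,0],1]
    - [[0,0,-0.063],[-0.092,0.3,0],1]
    - [[0,0,-0.063],[-0.105,0.343,0],1]
    - [[0,0,-0.063],[-0.118,0.386,0],1]

```text
time_s: 6.55
position: [0.4644, -0.1893, 0.2905]
tcp_rot: [[1.0, -0.0, -0.001], [-0.0, -1.0, 0.0], [-0.001, -0.0, -1.0]]
force: [1.4, -0.5, -4.4]
grip_width: 0.33
```

>>> step_arm:
  series:
    - [[0,0,0],[-0.015,0.038,0],1]
    - [[0,0,0],[-0.028,0.075,0],1]
    - [[0,0,0],[-0.04,0.11,0],1]
    - [[0,0,0],[-0.052,0.14,0],1]
    - [[0,0,0],[-0.059,0.159,0.005],1]
    - [[0,0,0],[-0.063,0.167,0.015],1]
    - [[0,0,0],[-0.063,0.167,0.03],1]
    - [[0,0,0],[-0.063,0.167,0.04],1]

```text
time_s: 7.55
position: [0.4031, -0.3536, 0.2498]
tcp_rot: [[1.0, 0.001, -0.001], [0.001, -1.0, 0.001], [-0.001, -0.001, -1.0]]
force: [-0.6, 0.5, -4.7]
grip_width: 0.33
```

```bash
python3 go.py .4036 -.3551 .14 0;  python3 - <<'E'
from cell import env
import cv2
cv2.imwrite('pics/t4.png',env.snapshot('top')[:,:,::-1])
cv2.imwrite('pics/s4.png',env.snapshot('side')[:,:,::-1])
E
```

```text
t 7.55 pos [ 0.4031 -0.3536  0.2498] yaw 0.0006 z [-0.0011  0.0014 -1.    ] F [-0.6  0.5 -4.7] w 0.33 q [-0.78  0.3   1.83  0.    1.01 -0.78]
turn [-0.0014  0.0011  0.0006] shift [0.0006 0.0016 0.1097] len 0.11
```

View pics/s4.png

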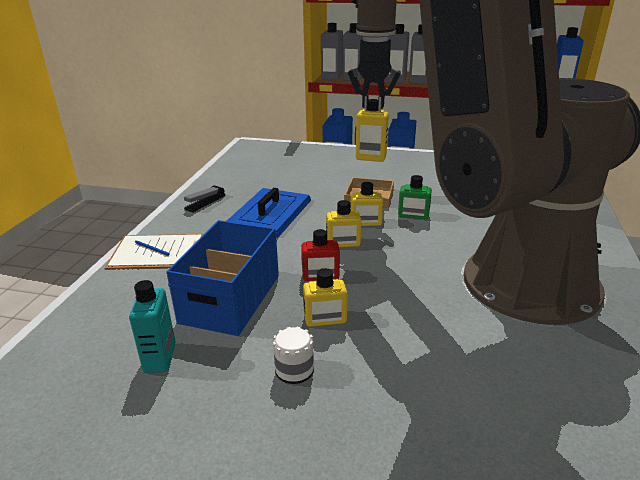

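View pics/t4.png

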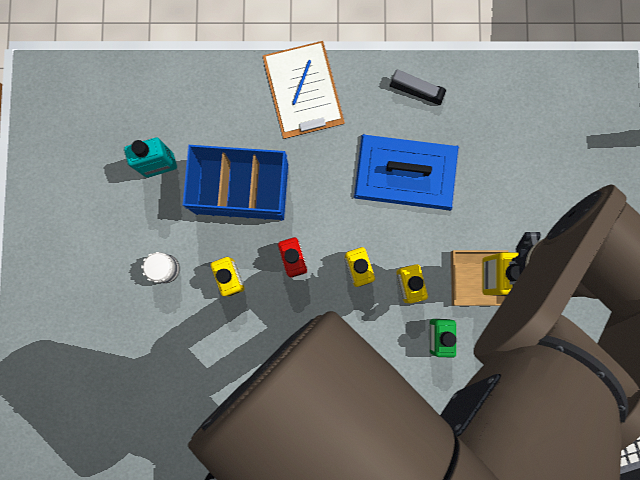

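>>> step_arm:
  series:
    - [[0,0,0],[0,0.001,0.02],1]
    - [[0,0,0],[0,0.001,0.05],1]
    - [[0,0,0],[0,0.001,0.08],1]
    - [[0,0,0],[0,0.001,0.098],1]
    - [[0,0,0],[0,0.001,0.106],1]
    - [[0,0,0],[0,0.001,0.11],1]
    - [[0,0,0],[0,0.001,0.112],1]
    - [[0,0,0],[0,0.001,0.1135],1]
    - [[0,0,0],[0,0.001,0.1135],1]

```text
time_s: 8.78
position: [0.4033, -0.356, 0.138]
tcp_rot: [[1.0, -0.0, 0.0], [-0.0, -1.0, -0.0], [0.0, 0.0, -1.0]]
force: [0.8, 0.6, -5.3]
grip_width: 0.338
```

```bash
python3 go.py
```

```text
t 8.78 pos [ 0.4033 -0.356   0.138 ] yaw -0.0 z [ 3.e-04 -3.e-04 -1.e+00] F [ 0.8  0.6 -5.3] w 0.338 q [-0.78  0.44  1.94  0.    0.75 -0.78]
```

Not yet touching; lower on in small steps.

>>> step_arm:
  series:
    - [[0,0,0],[0,0,0.001],1]
    - [[0,0,0],[0,0,0.002],1]
    - [[0,0,0],[0,0,0.003],1]
    - [[0,0,0],[0,0,0.003],1]

```text
time_s: 9.28
position: [0.4038, -0.3567, 0.1372]
tcp_rot: [[1.0, 0.0, 0.002], [0.0, -1.0, -0.002], [0.002, 0.002, -1.0]]
force: [-8.1, 4.2, 38.7]
grip_width: 0.333
```

>>> step_arm:
  series:
    - [[0,0,0],[0,0,-0.0025],1]
    - [[0,0,0],[0,0,-0.0025],0.2]
    - [[0,0,0],[0,0,-0.0025],0]
    - [[0,0,0],[0,0,-0.0025],-0.3]
    - [[0,0,0],[0,0,-0.0025],-0.4]
    - [[0,0,0],[0,0,-0.02],-0.5]
    - [[0,0,0],[0,0,-0.05],-0.5]
    - [[0,0,0],[0,0,-0.09],-0.5]

```text
time_s: 10.28
position: [0.4028, -0.3554, 0.225]
tcp_rot: [[1.0, -0.0, -0.001], [-0.0, -1.0, 0.001], [-0.001, -0.001, -1.0]]
force: [-0.0, -0.6, -0.6]
grip_width: 0.753
```

```bash
python3 go.py .3887 -.1951 .20 .2955;  python3 - <<'E'
from cell import env
import cv2
cv2.imwrite('pics/s5.png',env.snapshot('side')[100:300,250:500,::-1])
cv2.imwrite('pics/w5.png',env.snapshot('wrist')[:,:,::-1])
E
```

```text
t 10.28 pos [ 0.4028 -0.3554  0.225 ] yaw -0.0 z [-0.0013  0.0013 -1.    ] F [-0.  -0.6 -0.6] w 0.753 q [-0.78  0.33  1.86  0.    0.95 -0.78]
turn [-0.0015  0.0011 -0.2955] shift [-0.0141 -0.1603  0.0253] len 0.163
```

View pics/s5.png

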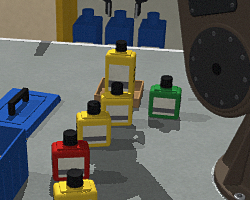

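View pics/w5.png

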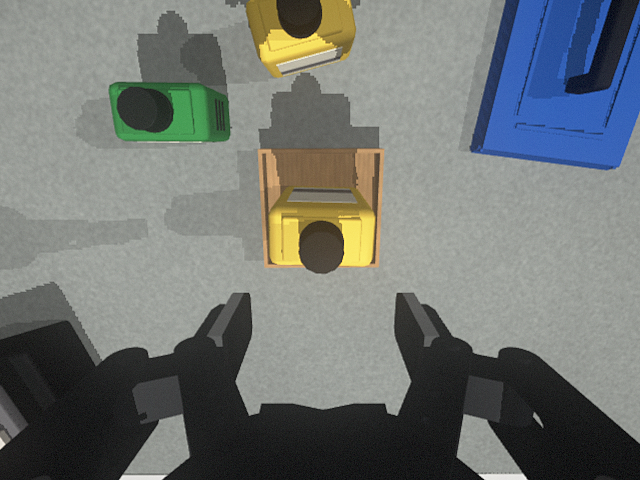

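>>> step_arm:
  series:
    - [[0,0,-0.05],[-0.003,-0.03,0],-0.5]
    - [[0,0,-0.12],[-0.006,-0.07,0],-0.5]
    - [[0,0,-0.2],[-0.01,-0.11,0],-0.5]
    - [[0,0,-0.27],[-0.013,-0.145,0.015],-0.5]
    - [[0,0,-0.2955],[-0.014,-0.16,0.035],-0.5]
    - [[0,0,-0.2955],[-0.014,-0.16,0.055],-0.5]
    - [[0,0,-0.2955],[-0.014,-0.16,0.07],-0.5]
    - [[0,0,-0.2955],[-0.014,-0.16,0.075],-0.5]

```text
time_s: 11.38
position: [0.3886, -0.1955, 0.1488]
tcp_rot: [[0.957, 0.291, -0.001], [0.291, -0.957, 0.001], [-0.001, -0.001, -1.0]]
force: [0.4, -0.6, 0.6]
grip_width: 0.75
```

```bash
cat > look.py <<'E'
import sys,cv2
from cell import env
for c in sys.argv[2:]: cv2.imwrite(f'pics/{c}_{sys.argv[1]}.png',env.snapshot(c)[:,:,::-1])
E
python3 go.py .3887 -.1951 .082 .2955; python3 look.py 6 wrist
```

```text
t 11.38 pos [ 0.3886 -0.1955  0.1488] yaw 0.2957 z [-1.5e-03  9.0e-04 -1.0e+00] F [ 0.4 -0.6  0.6] w 0.75 q [-0.54  0.31  2.15 -0.    0.68 -0.83]
turn [-0.0013  0.0012  0.0002] shift [ 0.0002 -0.0002  0.0668] len 0.067
```

View pics/wrist_6.png

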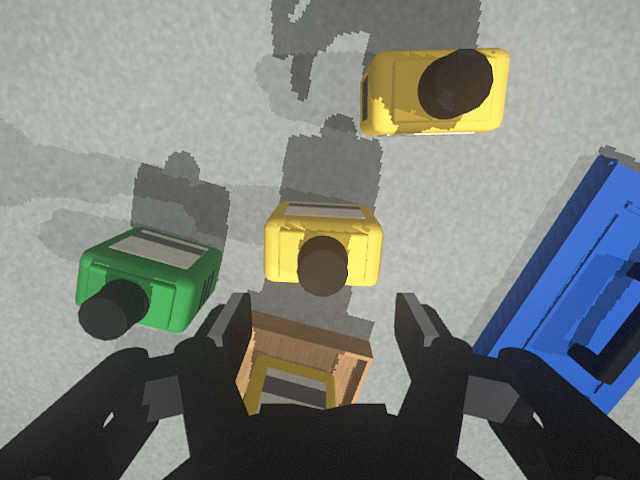

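>>> step_arm:
  series:
    - [[0,0,0],[0,0,0.025],-0.5]
    - [[0,0,0],[0,0,0.05],-0.5]
    - [[0,0,0],[0,0,0.062],-0.5]
    - [[0,0,0],[0,0,0.066],-0.2]
    - [[0,0,0],[0,0,0.066],0.1]
    - [[0,0,0],[0,0,0.066],0.5]
    - [[0,0,0],[0,0,0.066],1]
    - [[0,0,0],[0,0,0.066],1]
    - [[0,0,0],[0,0,0.066],1]

```text
time_s: 12.55
position: [0.3894, -0.1961, 0.0845]
tcp_rot: [[0.957, 0.291, 0.001], [0.291, -0.957, -0.001], [0.001, 0.001, -1.0]]
force: [-3.5, -0.7, 7.7]
grip_width: 0.335
```

>>> step_arm:
  series:
    - [[0,0,0],[0,0,-0.02],1]
    - [[0,0,0],[0,0,-0.055],1]
    - [[0,0,0],[0,0,-0.095],1]
    - [[0,0,0],[0,0,-0.13],1]
    - [[0,0,0],[0,0,-0.155],1]
    - [[0,0,0],[0,0,-0.16],1]

```text
time_s: 13.3
position: [0.3899, -0.1962, 0.2453]
tcp_rot: [[0.957, 0.291, 0.003], [0.291, -0.957, -0.002], [0.002, 0.002, -1.0]]
force: [1.1, -1.0, -3.2]
grip_width: 0.33
```

```bash
python3 go.py .6054 .1245 .245 -.063; python3 look.py 7 side
```

```text
t 13.3 pos [ 0.3899 -0.1962  0.2453] yaw 0.2956 z [ 0.0028 -0.0016 -1.    ] F [ 1.1 -1.  -3.2] w 0.33 q [-0.54  0.16  2.04  0.    0.93 -0.83]
turn [ 0.0019 -0.0026  0.3586] shift [ 0.2996 -0.244   0.0004] len 0.386
```

View pics/side_7.png

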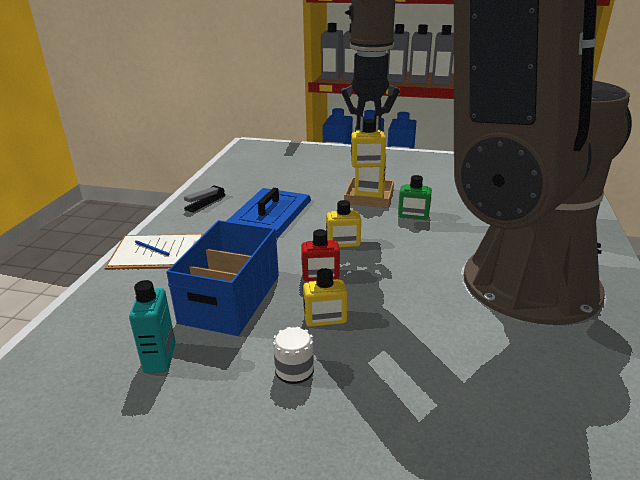

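>>> step_arm:
  series:
    - [[0,0,0.02],[0.012,-0.01,0],1]
    - [[0,0,0.06],[0.036,-0.029,0],1]
    - [[0,0,0.11],[0.07,-0.057,0],1]
    - [[0,0,0.16],[0.105,-0.086,0],1]
    - [[0,0,0.21],[0.14,-0.114,0],1]
    - [[0,0,0.26],[0.175,-0.143,0],1]
    - [[0,0,0.31],[0.21,-0.171,0],1]
    - [[0,0,0.345],[0.243,-0.198,0],1]
    - [[0,0,0.358],[0.273,-0.222,0],1]
    - [[0,0,0.358],[0.292,-0.238,0],1]

```text
time_s: 14.6
position: [0.5994, 0.1184, 0.2418]
tcp_rot: [[0.998, -0.062, -0.002], [-0.062, -0.998, -0.0], [-0.002, 0.0, -1.0]]
force: [1.3, -1.4, -3.0]
grip_width: 0.334
```

>>> step_arm:
  series:
    - [[0,0,0],[0.01,-0.006,0],1]
    - [[0,0,0],[0.01,-0.006,0],1]

```text
time_s: 14.85
position: [0.6095, 0.122, 0.2426]
tcp_rot: [[0.998, -0.062, -0.001], [-0.062, -0.998, -0.0], [-0.001, 0.0, -1.0]]
force: [0.4, 0.5, -2.5]
grip_width: 0.333
```

```bash
python3 go.py .607 .1245 .12 -.063; python3 look.py 8 top wrist
```

```text
t 14.85 pos [0.6095 0.122  0.2426] yaw -0.0621 z [-1.5e-03 -4.0e-04 -1.0e+00] F [ 0.4  0.5 -2.5] w 0.333 q [ 0.15  0.43  1.65 -0.    1.06  0.21]
turn [0.0005 0.0014 0.0009] shift [-0.0025 -0.0024  0.1226] len 0.123
```

View pics/top_8.png

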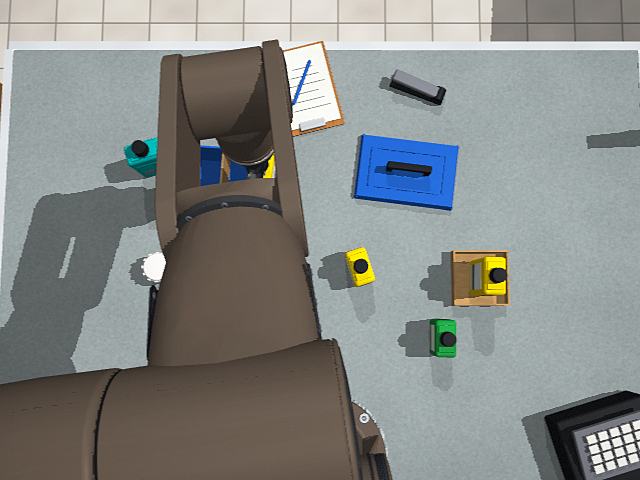

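View pics/wrist_8.png

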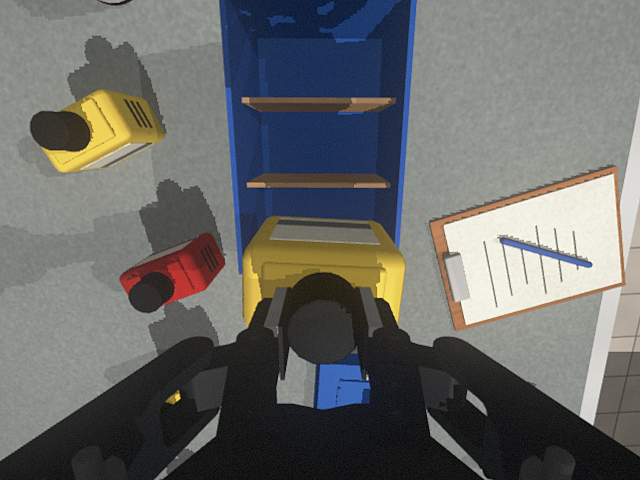

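```bash
python3 - <<'E'
from cell import env
from h import *
s=env.observe();w=wcal(env.calibration('wrist'),s['position'],s['tcp_rot'])
def cr(p): 
    c,sn=np.cos(-.0632),np.sin(-.0632);d=p[:2]-[.6097,.1926];return (c*d[0]+sn*d[1])*1e3,(-sn*d[0]+c*d[1])*1e3
for n,u,v,z in(('L',227,60,.122),('R',412,60,.122),('p1 near',318,187,.09),('p1 far',318,174,.09),('p2',319,97,.09),('p2',319,111,.09)):
    print(n,np.round(cr(ray(w,u,v,z)),1))
print(np.round(cr(s['position']),1))
E
```

```text
L [-63.7  55.7]
R [66.  55.7]
p1 near [ -0.7 -37.1]
p1 far [ -0.6 -26. ]
p2 [ 0.4 35.3]
p2 [ 0.4 24.8]
[  3.8 -71.1]
```

>>> step_arm:
  series:
    - [[0,0,0],[-0.0025,-0.0025,0.02],1]
    - [[0,0,0],[-0.0025,-0.0025,0.05],1]
    - [[0,0,0],[-0.0025,-0.0025,0.085],1]
    - [[0,0,0],[-0.0025,-0.0025,0.115],1]
    - [[0,0,0],[-0.0025,-0.0025,0.137],1]
    - [[0,0,0],[-0.0025,-0.0025,0.147],1]
    - [[0,0,0],[-0.0025,-0.0025,0.152],1]
    - [[0,0,0],[-0.0025,-0.0025,0.1535],1]
    - [[0,0,0],[-0.0025,-0.0025,0.1535],1]

```text
time_s: 16.08
position: [0.6077, 0.1249, 0.0909]
tcp_rot: [[0.998, -0.063, 0.001], [-0.063, -0.998, 0.0], [0.001, -0.0, -1.0]]
force: [0.5, -0.7, -2.6]
grip_width: 0.332
```

```bash
python3 go.py
```

```text
t 16.07 pos [0.6077 0.1249 0.0909] yaw -0.0625 z [ 9.e-04  2.e-04 -1.e+00] F [ 0.5 -0.7 -2.6] w 0.332 q [0.15 0.6  1.78 0.   0.75 0.22]
```

>>> step_arm:
  series:
    - [[0,0,0],[0,0,0.001],1]
    - [[0,0,0],[0,0,0.0015],1]
    - [[0,0,0],[0,0,0.0015],1]

```text
time_s: 16.45
position: [0.6073, 0.1249, 0.0889]
tcp_rot: [[0.998, -0.062, 0.0], [-0.062, -0.998, 0.0], [0.0, -0.0, -1.0]]
force: [-0.1, -0.0, -3.3]
grip_width: 0.331
```

>>> step_arm:
  series:
    - [[0,0,0],[0,0,0.0006],1]
    - [[0,0,0],[0,0,0.0006],1]
    - [[0,0,0],[0,0,0.0006],0.25]
    - [[0,0,0],[0,0,0.0006],0.1]
    - [[0,0,0],[0,0,0.0006],-0.1]
    - [[0,0,0],[0,0,0.0006],-0.2]
    - [[0,0,0],[0,0,-0.02],-0.2]
    - [[0,0,0],[0,0,-0.055],-0.2]
    - [[0,0,0],[0,0,-0.095],-0.5]
    - [[0,0,0],[0,0,-0.12],-0.5]

```text
time_s: 17.7
position: [0.6078, 0.1249, 0.2108]
tcp_rot: [[0.998, -0.063, 0.002], [-0.063, -0.998, 0.0], [0.002, -0.0, -1.0]]
force: [0.3, -0.8, -0.1]
grip_width: 0.754
```

```bash
python3 go.py .4244 -.0781 .20 .345; python3 look.py 9 side wrist
```

```text
t 17.7 pos [0.6078 0.1249 0.2108] yaw -0.0626 z [ 1.9e-03  3.0e-04 -1.0e+00] F [ 0.3 -0.8 -0.1] w 0.754 q [ 0.15  0.46  1.69 -0.    0.99  0.22]
turn [ 0.     -0.0019 -0.4075] shift [-0.1704  0.2141  0.0104] len 0.274
```

View pics/wrist_9.png

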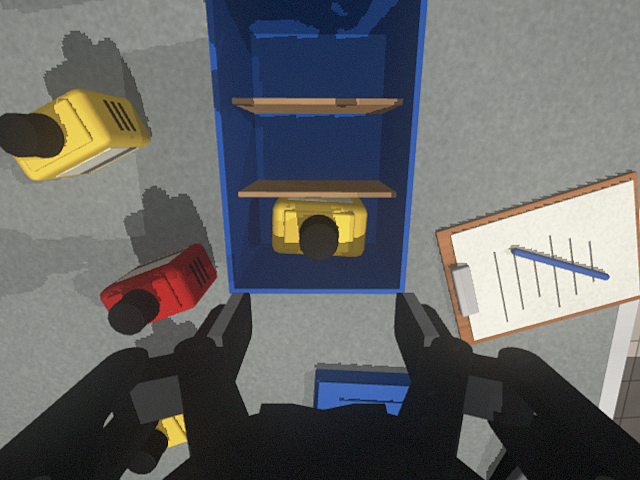

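>>> step_arm:
  series:
    - [[0,0,-0.05],[-0.015,0.02,0],-0.5]
    - [[0,0,-0.12],[-0.045,0.057,0],-0.5]
    - [[0,0,-0.19],[-0.08,0.1,0],-0.5]
    - [[0,0,-0.26],[-0.115,0.144,0],-0.5]
    - [[0,0,-0.33],[-0.145,0.183,0.01],-0.5]
    - [[0,0,-0.39],[-0.163,0.206,0.025],-0.5]
    - [[0,0,-0.4075],[-0.17,0.213,0.04],-0.5]
    - [[0,0,-0.4075],[-0.171,0.214,0.055],-0.5]
    - [[0,0,-0.4075],[-0.171,0.214,0.06],-0.5]

```text
time_s: 18.92
position: [0.4224, -0.078, 0.1477]
tcp_rot: [[0.941, 0.338, -0.002], [0.338, -0.941, 0.001], [-0.002, -0.001, -1.0]]
force: [-0.5, -0.4, -0.3]
grip_width: 0.752
```

```bash
python3 go.py .4244 -.0781 .0825 .345; python3 look.py 10 wrist
```

```text
t 18.93 pos [ 0.4224 -0.078   0.1477] yaw 0.3445 z [-1.8e-03  5.0e-04 -1.0e+00] F [-0.5 -0.4 -0.3] w 0.752 q [-0.25  0.3   2.17  0.    0.67 -0.6 ]
turn [-0.0011  0.0016 -0.0005] shift [0.002  0.0009 0.0652] len 0.065
```

View pics/wrist_10.png

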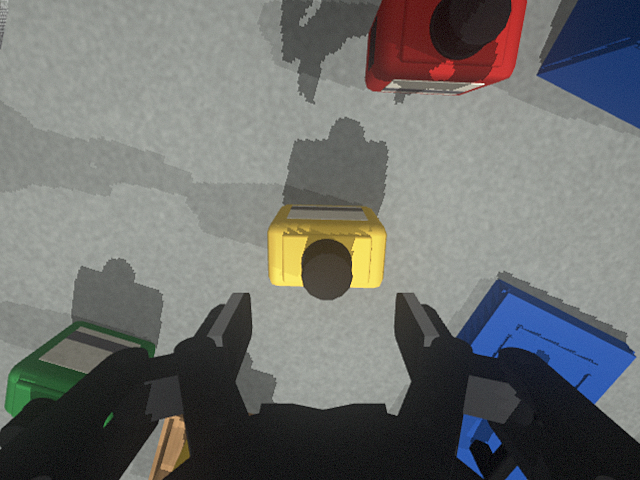

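>>> step_arm:
  series:
    - [[0,0,0],[0.002,0.0,0.025],-0.5]
    - [[0,0,0],[0.002,0.0,0.05],-0.5]
    - [[0,0,0],[0.002,0.0,0.061],-0.5]
    - [[0,0,0],[0.002,0.0,0.065],-0.2]
    - [[0,0,0],[0.002,0.0,0.065],0.1]
    - [[0,0,0],[0.002,0.0,0.065],0.5]
    - [[0,0,0],[0.002,0.0,0.065],1]
    - [[0,0,0],[0.002,0.0,0.065],1]
    - [[0,0,0],[0.002,0.0,0.065],1]

```text
time_s: 20.1
position: [0.4254, -0.0775, 0.0844]
tcp_rot: [[0.941, 0.338, 0.001], [0.338, -0.941, -0.0], [0.001, 0.001, -1.0]]
force: [-3.1, -1.8, 8.5]
grip_width: 0.335
```

>>> step_arm:
  series:
    - [[0,0,0],[0,0,-0.02],1]
    - [[0,0,0],[0,0,-0.055],1]
    - [[0,0,0],[0,0,-0.095],1]
    - [[0,0,0],[0,0,-0.13],1]
    - [[0,0,0],[0,0,-0.155],1]
    - [[0,0,0],[0,0,-0.16],1]

```text
time_s: 20.85
position: [0.4259, -0.0775, 0.2453]
tcp_rot: [[0.941, 0.338, 0.003], [0.338, -0.941, -0.001], [0.003, 0.002, -1.0]]
force: [-0.0, 0.9, -2.5]
grip_width: 0.334
```

```bash
python3 go.py .6107 .192 .245 -.063
```

```text
t 20.85 pos [ 0.4259 -0.0775  0.2453] yaw 0.3449 z [ 3.2e-03 -7.0e-04 -1.0e+00] F [-0.   0.9 -2.5] w 0.334 q [-0.25  0.15  2.05  0.    0.93 -0.6 ]
turn [ 0.0012 -0.003   0.4079] shift [ 0.265  -0.1912  0.0007] len 0.327
```

>>> step_arm:
  series:
    - [[0,0,0.02],[0.012,-0.009,0],1]
    - [[0,0,0.07],[0.035,-0.025,0],1]
    - [[0,0,0.13],[0.067,-0.048,0],1]
    - [[0,0,0.19],[0.1,-0.072,0],1]
    - [[0,0,0.25],[0.133,-0.096,0],1]
    - [[0,0,0.31],[0.167,-0.12,0],1]
    - [[0,0,0.36],[0.2,-0.144,0],1]
    - [[0,0,0.4],[0.232,-0.167,0],1]
    - [[0,0,0.408],[0.255,-0.184,0],1]
    - [[0,0,0.408],[0.265,-0.191,0],1]

```text
time_s: 22.1
position: [0.6099, 0.1931, 0.2422]
tcp_rot: [[0.998, -0.062, -0.002], [-0.062, -0.998, -0.0], [-0.002, 0.0, -1.0]]
force: [0.0, -0.5, -1.8]
grip_width: 0.332
```

>>> step_arm:
  series:
    - [[0,0,0],[0,0,0],1]
    - [[0,0,0],[0,0,0],1]

```text
time_s: 22.35
position: [0.6092, 0.1911, 0.2434]
tcp_rot: [[0.998, -0.063, -0.001], [-0.063, -0.998, -0.0], [-0.001, 0.001, -1.0]]
force: [-1.3, -0.2, -1.9]
grip_width: 0.336
```

```bash
python3 go.py .6107 .192 .0887 -.063; python3 look.py 11 wrist
```

```text
t 22.35 pos [0.6092 0.1911 0.2434] yaw -0.0633 z [-1.e-03 -5.e-04 -1.e+00] F [-1.3 -0.2 -1.9] w 0.336 q [ 0.26  0.45  1.61 -0.    1.08  0.32]
turn [ 0.0005  0.0009 -0.0003] shift [ 0.0015 -0.0011  0.1547] len 0.155
```

View pics/wrist_11.png

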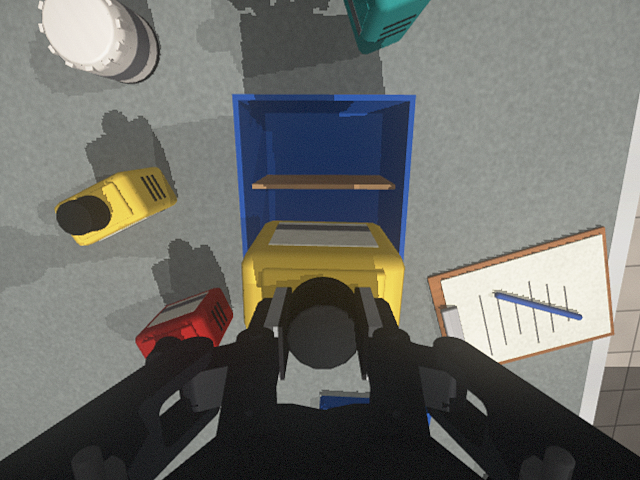

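>>> step_arm:
  series:
    - [[0,0,0],[0.001,-0.001,0.02],1]
    - [[0,0,0],[0.001,-0.001,0.05],1]
    - [[0,0,0],[0.001,-0.001,0.085],1]
    - [[0,0,0],[0.001,-0.001,0.115],1]
    - [[0,0,0],[0.001,-0.001,0.137],1]
    - [[0,0,0],[0.001,-0.001,0.147],1]
    - [[0,0,0],[0.001,-0.001,0.152],1]
    - [[0,0,0],[0.001,-0.001,0.154],1]
    - [[0,0,0],[0.001,-0.001,0.1555],1]
    - [[0,0,0],[0.001,-0.001,0.1555],1]

```text
time_s: 23.65
position: [0.6112, 0.193, 0.0887]
tcp_rot: [[0.998, -0.063, 0.001], [-0.063, -0.998, 0.0], [0.001, -0.0, -1.0]]
force: [-0.2, -0.2, -2.2]
grip_width: 0.328
```

>>> step_arm:
  series:
    - [[0,0,0],[0,0,0.0006],1]
    - [[0,0,0],[0,0,0.0006],1]
    - [[0,0,0],[0,0,0.0006],0.25]
    - [[0,0,0],[0,0,0.0006],0.1]
    - [[0,0,0],[0,0,0.0006],-0.1]
    - [[0,0,0],[0,0,0.0006],-0.2]
    - [[0,0,0],[0,0,-0.02],-0.2]
    - [[0,0,0],[0,0,-0.055],-0.2]
    - [[0,0,0],[0,0,-0.095],-0.5]
    - [[0,0,0],[0,0,-0.12],-0.5]

```text
time_s: 24.9
position: [0.6115, 0.1931, 0.2103]
tcp_rot: [[0.998, -0.063, 0.002], [-0.063, -0.998, 0.0], [0.002, -0.001, -1.0]]
force: [0.4, 0.8, -0.4]
grip_width: 0.752
```

```bash
python3 go.py .4022 .2154 .20 .3536; python3 look.py 12 wrist
```

```text
t 24.9 pos [0.6115 0.1931 0.2103] yaw -0.063 z [ 1.7e-03  5.0e-04 -1.0e+00] F [ 0.4  0.8 -0.4] w 0.752 q [0.26 0.49 1.64 0.   1.01 0.32]
turn [-2.000e-04 -1.800e-03 -4.166e-01] shift [-0.2103 -0.0091  0.01  ] len 0.211
```

View pics/wrist_12.png

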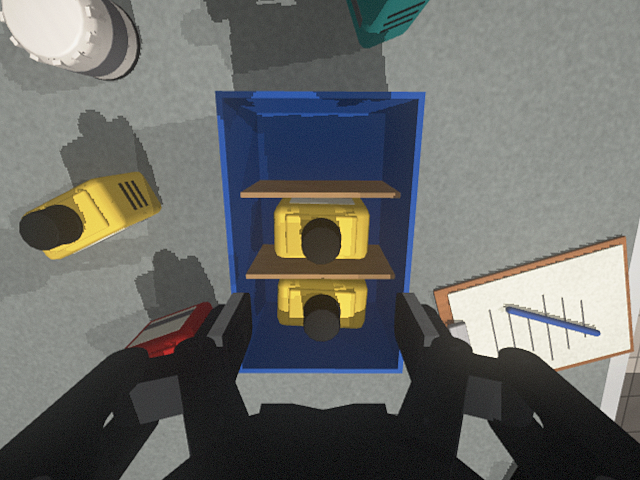

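>>> step_arm:
  series:
    - [[0,0,-0.05],[-0.02,0,0],-0.5]
    - [[0,0,-0.13],[-0.055,-0.002,0],-0.5]
    - [[0,0,-0.21],[-0.1,-0.004,0],-0.5]
    - [[0,0,-0.29],[-0.145,-0.006,0],-0.5]
    - [[0,0,-0.36],[-0.182,-0.008,0.01],-0.5]
    - [[0,0,-0.4],[-0.203,-0.009,0.025],-0.5]
    - [[0,0,-0.4166],[-0.21,-0.009,0.04],-0.5]
    - [[0,0,-0.4166],[-0.211,-0.009,0.055],-0.5]
    - [[0,0,-0.4166],[-0.211,-0.009,0.06],-0.5]

```text
time_s: 26.08
position: [0.4005, 0.2151, 0.1477]
tcp_rot: [[0.938, 0.346, -0.001], [0.346, -0.938, -0.0], [-0.001, 0.0, -1.0]]
force: [0.2, 1.0, 0.8]
grip_width: 0.746
```

```bash
python3 go.py .4022 .2154 .0825 .3536; python3 look.py 13 wrist
```

```text
t 26.07 pos [0.4005 0.2151 0.1477] yaw 0.3537 z [-1.e-03 -4.e-04 -1.e+00] F [0.2 1.  0.8] w 0.746 q [0.43 0.33 2.12 0.   0.7  0.07]
turn [0.0001 0.0011 0.0001] shift [0.0018 0.0003 0.0652] len 0.065
```

View pics/wrist_13.png

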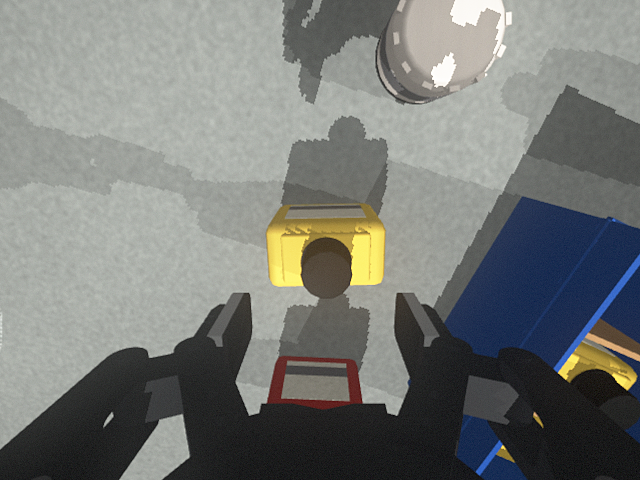

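>>> step_arm:
  series:
    - [[0,0,0],[0.002,0.0,0.025],-0.5]
    - [[0,0,0],[0.002,0.0,0.05],-0.5]
    - [[0,0,0],[0.002,0.0,0.061],-0.5]
    - [[0,0,0],[0.002,0.0,0.065],-0.2]
    - [[0,0,0],[0.002,0.0,0.065],0.1]
    - [[0,0,0],[0.002,0.0,0.065],0.5]
    - [[0,0,0],[0.002,0.0,0.065],1]
    - [[0,0,0],[0.002,0.0,0.065],1]
    - [[0,0,0],[0.002,0.0,0.065],1]

```text
time_s: 27.25
position: [0.403, 0.216, 0.0839]
tcp_rot: [[0.938, 0.346, 0.001], [0.346, -0.938, 0.0], [0.001, -0.0, -1.0]]
force: [-2.2, -0.3, 7.3]
grip_width: 0.334
```

>>> step_arm:
  series:
    - [[0,0,0],[0,0,-0.02],1]
    - [[0,0,0],[0,0,-0.055],1]
    - [[0,0,0],[0,0,-0.095],1]
    - [[0,0,0],[0,0,-0.13],1]
    - [[0,0,0],[0,0,-0.155],1]
    - [[0,0,0],[0,0,-0.16],1]

```text
time_s: 28.0
position: [0.4036, 0.2163, 0.2449]
tcp_rot: [[0.938, 0.346, 0.003], [0.346, -0.938, 0.001], [0.003, -0.0, -1.0]]
force: [0.1, 0.1, -2.1]
grip_width: 0.336
```

```bash
python3 go.py .6145 .260 .245 -.063
```

```text
t 28.0 pos [0.4036 0.2163 0.2449] yaw 0.3536 z [ 0.0029  0.0014 -1.    ] F [ 0.1  0.1 -2.1] w 0.336 q [0.43 0.19 2.   0.   0.94 0.07]
turn [-0.0009 -0.0031  0.4166] shift [0.213  0.032  0.0005] len 0.215
```

>>> step_arm:
  series:
    - [[0,0,0.02],[0.012,0.002,0],1]
    - [[0,0,0.08],[0.035,0.005,0],1]
    - [[0,0,0.15],[0.067,0.01,0],1]
    - [[0,0,0.22],[0.1,0.015,0],1]
    - [[0,0,0.29],[0.135,0.02,0],1]
    - [[0,0,0.35],[0.165,0.025,0],1]
    - [[0,0,0.4],[0.19,0.029,0],1]
    - [[0,0,0.4166],[0.207,0.031,0],1]
    - [[0,0,0.4166],[0.213,0.032,0],1]
    - [[0,0,0.4166],[0.213,0.032,0],1]

```text
time_s: 29.25
position: [0.6135, 0.2594, 0.242]
tcp_rot: [[0.998, -0.063, -0.002], [-0.063, -0.998, -0.001], [-0.002, 0.001, -1.0]]
force: [0.1, 0.0, -1.4]
grip_width: 0.335
```

>>> step_arm:
  series:
    - [[0,0,0],[0,0,0],1]

```text
time_s: 29.38
position: [0.6131, 0.2595, 0.2429]
tcp_rot: [[0.998, -0.063, -0.001], [-0.063, -0.998, -0.0], [-0.001, 0.0, -1.0]]
force: [0.9, 0.2, -1.9]
grip_width: 0.332
```

```bash
python3 go.py .6145 .260 .0882 -.063; python3 look.py 14 wrist side
```

```text
t 29.38 pos [0.6131 0.2595 0.2429] yaw -0.0628 z [-9.e-04 -3.e-04 -1.e+00] F [ 0.9  0.2 -1.9] w 0.332 q [0.35 0.49 1.54 0.   1.11 0.42]
turn [0.0003 0.0008 0.0002] shift [ 0.0015 -0.0007  0.1547] len 0.155
```

View pics/wrist_14.png

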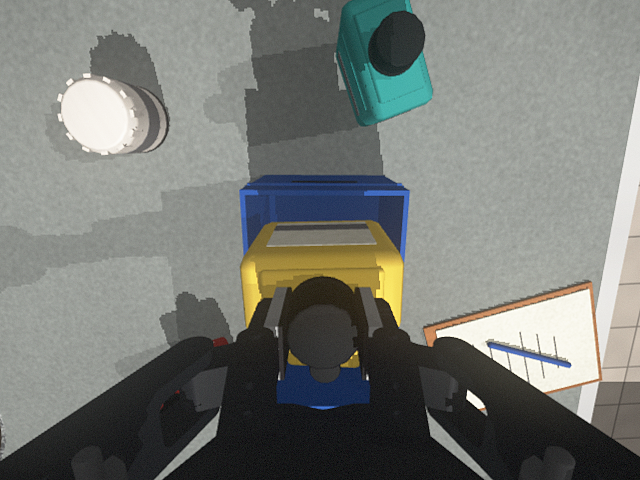

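View pics/side_14.png

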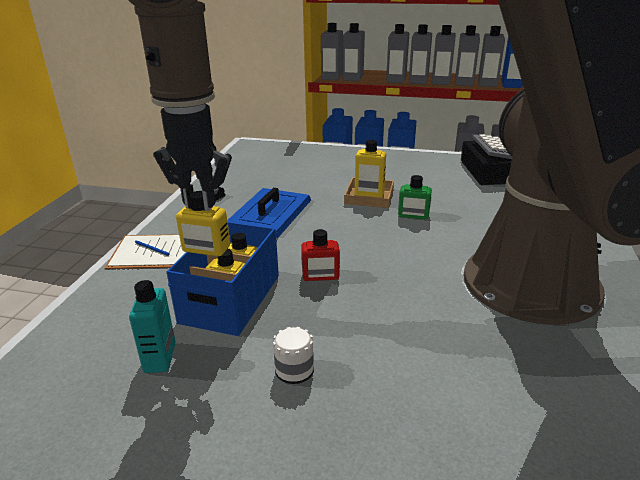

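>>> step_arm:
  series:
    - [[0,0,0],[0.001,0,0.02],1]
    - [[0,0,0],[0.001,0,0.05],1]
    - [[0,0,0],[0.001,0,0.085],1]
    - [[0,0,0],[0.001,0,0.115],1]
    - [[0,0,0],[0.001,0,0.137],1]
    - [[0,0,0],[0.001,0,0.147],1]
    - [[0,0,0],[0.001,0,0.152],1]
    - [[0,0,0],[0.001,0,0.154],1]
    - [[0,0,0],[0.001,0,0.156],1]
    - [[0,0,0],[0.001,0,0.156],1]

```text
time_s: 30.72
position: [0.6151, 0.2598, 0.0881]
tcp_rot: [[0.998, -0.063, 0.001], [-0.063, -0.998, 0.0], [0.001, -0.0, -1.0]]
force: [-0.7, 0.8, 3.2]
grip_width: 0.336
```

Contact felt. Release and retreat.

>>> step_arm:
  series:
    - [[0,0,0],[0,0,0],0.25]
    - [[0,0,0],[0,0,0],0.1]
    - [[0,0,0],[0,0,0],-0.1]
    - [[0,0,0],[0,0,0],-0.2]
    - [[0,0,0],[0,0,-0.02],-0.2]
    - [[0,0,0],[0,0,-0.055],-0.2]
    - [[0,0,0],[0,0,-0.095],-0.3]
    - [[0,0,0],[0,0,-0.12],-0.3]
    - [[0,0,0],[0,0,-0.12],-0.3]

```text
time_s: 31.85
position: [0.6161, 0.2601, 0.211]
tcp_rot: [[0.998, -0.063, 0.005], [-0.063, -0.998, 0.002], [0.005, -0.002, -1.0]]
force: [-0.0, 0.6, -1.0]
grip_width: 0.653
```

```bash
python3 go.py .6508 -.1923 .14 -.1226; python3 look.py 15 wrist side
```

```text
t 31.85 pos [0.6161 0.2601 0.211 ] yaw -0.063 z [ 0.0047  0.0017 -1.    ] F [-0.   0.6 -1. ] w 0.653 q [ 0.35  0.52  1.58 -0.    1.04  0.42]
turn [-0.0021 -0.0045  0.0596] shift [0.0628 0.4494 0.0704] len 0.459
```

View pics/wrist_15.png

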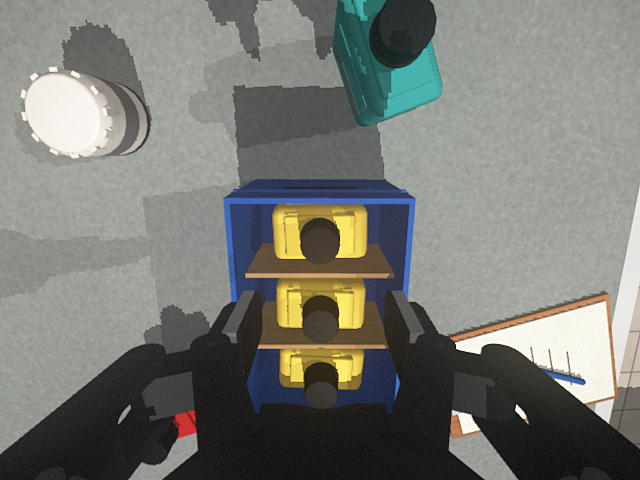

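>>> step_arm:
  series:
    - [[0,0,0],[0.003,0.02,0],-0.3]
    - [[0,0,0],[0.009,0.065,0],-0.3]
    - [[0,0,0.01],[0.017,0.12,0],-0.3]
    - [[0,0,0.02],[0.025,0.178,0],-0.3]
    - [[0,0,0.03],[0.033,0.236,0],-0.3]
    - [[0,0,0.045],[0.041,0.294,0.005],-0.3]
    - [[0,0,0.0596],[0.049,0.35,0.02],-0.3]
    - [[0,0,0.0596],[0.056,0.4,0.04],-0.3]
    - [[0,0,0.0596],[0.061,0.435,0.06],-0.3]
    - [[0,0,0.0596],[0.063,0.449,0.07],-0.3]

```text
time_s: 33.2
position: [0.6477, -0.1951, 0.1353]
tcp_rot: [[0.992, -0.125, -0.003], [-0.125, -0.992, 0.001], [-0.003, -0.0, -1.0]]
force: [0.2, -0.1, 0.1]
grip_width: 0.646
```

>>> step_arm:
  series:
    - [[0,0,0],[0,0,0],-0.3]
    - [[0,0,0],[0,0,0],-0.3]

```text
time_s: 33.45
position: [0.6494, -0.1915, 0.1378]
tcp_rot: [[0.993, -0.122, 0.0], [-0.122, -0.993, 0.0], [0.0, -0.0, -1.0]]
force: [0.5, 0.4, -0.7]
grip_width: 0.651
```

```bash
python3 go.py .6508 -.1923 .033 -.1226; python3 look.py 16 wrist top
```

```text
t 33.45 pos [ 0.6494 -0.1915  0.1378] yaw -0.122 z [ 1.e-04  2.e-04 -1.e+00] F [ 0.5  0.4 -0.7] w 0.651 q [-0.33  0.61  1.61  0.    0.92 -0.21]
turn [-0.0002 -0.0001  0.0006] shift [0.0015 0.0006 0.1048] len 0.105
```

View pics/wrist_16.png

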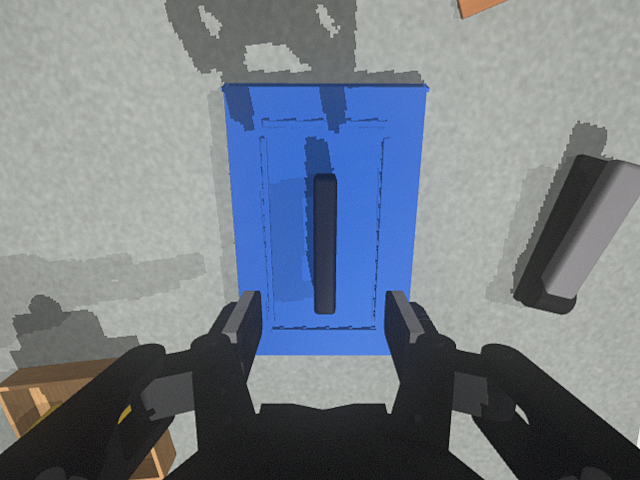

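View pics/top_16.png

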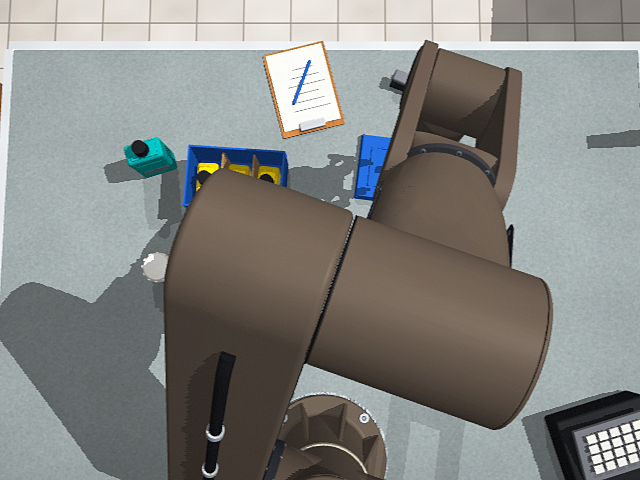

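```bash
python3 - <<'E'
from cell import env
from h import *
s=env.observe();w=wcal(env.calibration('wrist'),s['position'],s['tcp_rot'])
T=s['tcp_rot']
for n,u,v in(('top end',326,175),('bot end',325,312),('c',325.5,243)):
    P=ray(w,u,v,.056);print(n,P.round(4),(T.T@(P-s['position'])).round(4))
im=cv2.imread('pics/wrist_16.png');hsv=cv2.cvtColor(im,cv2.COLOR_BGR2HSV)
blue=((hsv[...,0]>100)&(hsv[...,0]<125)&(hsv[...,1]>120)).astype(float)
blue[290:,:255]=0;blue[290:,392:]=0
c=lambda b:None
# bar outline fit
bar=[rbox(.016,.1,.050,.056,.002)]
m=((hsv[...,2]<85)&(hsv[...,1]<150)).astype(np.uint8)
nl,lab,st,ce=cv2.connectedComponentsWithStats(m)
i=lab[243,325];print(st[i],ce[i])
p,e=fit([w],[(lab==i).astype(float)],bar,[.65,-.19,-.12]);print(p,e)
E
```

```text
top end [ 0.658  -0.1409  0.056 ] [ 0.0021 -0.0511  0.0821]
bot end [ 0.6455 -0.2398  0.056 ] [0.0016 0.0486 0.0821]
c [ 0.6522 -0.187   0.056 ] [ 0.0019 -0.0046  0.0821]
[ 314  174   23  140 2726] [324.48312546 240.44350697]
[ 0.65093046 -0.19121716 -0.12235982] 0.14760158485149388
```

>>> step_arm:
  series:
    - [[0,0,0],[0.0018,-0.0005,0.025],-0.3]
    - [[0,0,0],[0.0018,-0.0005,0.06],-0.3]
    - [[0,0,0],[0.0018,-0.0005,0.09],-0.3]
    - [[0,0,0],[0.0018,-0.0005,0.103],-0.3]
    - [[0,0,0],[0.0018,-0.0005,0.107],0.1]
    - [[0,0,0],[0.0018,-0.0005,0.107],0.4]
    - [[0,0,0],[0.0018,-0.0005,0.107],0.7]
    - [[0,0,0],[0.0018,-0.0005,0.107],1]
    - [[0,0,0],[0.0018,-0.0005,0.107],1]
    - [[0,0,0],[0.0018,-0.0005,0.107],1]
  newtons: 70

```text
time_s: 34.8
position: [0.6519, -0.1924, 0.0316]
tcp_rot: [[0.992, -0.122, 0.002], [-0.122, -0.992, -0.0], [0.002, 0.0, -1.0]]
force: [-0.6, 2.1, 7.4]
grip_width: 0.169
```

```bash
python3 go.py; python3 look.py 17 wrist side
```

```text
t 34.8 pos [ 0.6519 -0.1924  0.0316] yaw -0.1228 z [ 1.7e-03 -4.0e-04 -1.0e+00] F [-0.6  2.1  7.4] w 0.169 q [-0.33  0.75  1.66  0.    0.73 -0.21]
```

View pics/wrist_17.png

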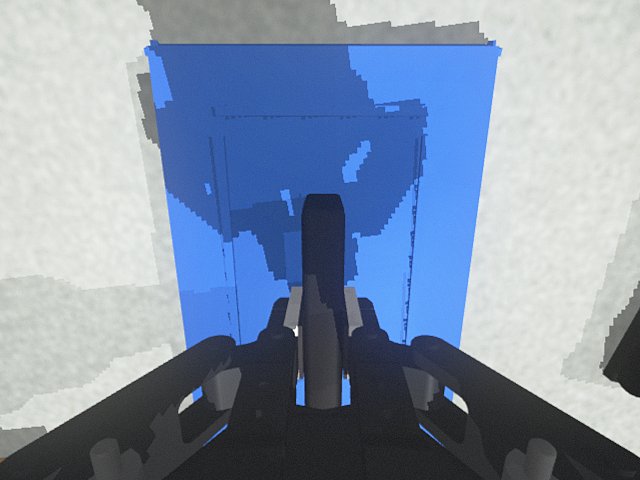

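>>> step_arm:
  series:
    - [[0,0,0],[0,0,-0.01],1]
    - [[0,0,0],[0,0,-0.03],1]
    - [[0,0,0],[0,0,-0.06],1]
    - [[0,0,0],[0,0,-0.1],1]
    - [[0,0,0],[0,0,-0.14],1]
    - [[0,0,0],[0,0,-0.175],1]
    - [[0,0,0],[0,0,-0.2],1]
    - [[0,0,0],[0,0,-0.21],1]
    - [[0,0,0],[0,0,-0.21],1]

```text
time_s: 36.02
position: [0.6513, -0.1923, 0.2411]
tcp_rot: [[0.992, -0.122, 0.001], [-0.122, -0.992, -0.0], [0.001, 0.0, -1.0]]
force: [-0.2, -0.6, -2.1]
grip_width: 0.17
```

```bash
python3 go.py .6103 .1923 .24 -.063; python3 look.py 18 side
```

```text
t 36.02 pos [ 0.6513 -0.1923  0.2411] yaw -0.1226 z [ 1.1e-03 -4.0e-04 -1.0e+00] F [-0.2 -0.6 -2.1] w 0.17 q [-0.33  0.51  1.51  0.    1.11 -0.21]
turn [ 0.0003 -0.0011 -0.0596] shift [-0.0877 -0.3767  0.0009] len 0.387
```

View pics/side_18.png

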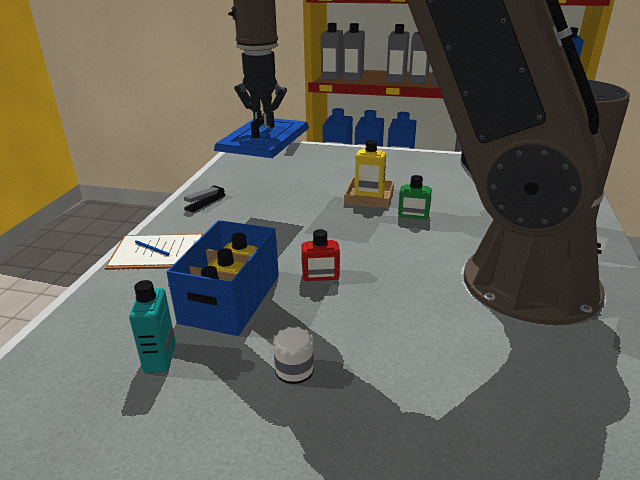

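>>> step_arm:
  series:
    - [[0,0,0],[-0.003,-0.012,0],1]
    - [[0,0,-0.01],[-0.008,-0.035,0],1]
    - [[0,0,-0.02],[-0.016,-0.068,0],1]
    - [[0,0,-0.03],[-0.025,-0.107,0],1]
    - [[0,0,-0.04],[-0.035,-0.149,0],1]
    - [[0,0,-0.05],[-0.044,-0.191,0],1]
    - [[0,0,-0.0596],[-0.054,-0.233,0],1]
    - [[0,0,-0.0596],[-0.064,-0.275,0],1]
    - [[0,0,-0.0596],[-0.073,-0.314,0],1]
    - [[0,0,-0.0596],[-0.08,-0.345,0],1]

```text
time_s: 37.33
position: [0.6125, 0.1631, 0.2399]
tcp_rot: [[0.998, -0.061, -0.001], [-0.061, -0.998, 0.0], [-0.001, -0.0, -1.0]]
force: [-0.5, -0.3, -3.0]
grip_width: 0.171
```

>>> step_arm:
  series:
    - [[0,0,0],[-0.003,-0.02,0],1]
    - [[0,0,0],[-0.005,-0.03,0.01],1]
    - [[0,0,0],[-0.0055,-0.032,0.03],1]
    - [[0,0,0],[-0.0055,-0.032,0.045],1]
    - [[0,0,0],[-0.0055,-0.032,0.05],1]
    - [[0,0,0],[-0.0055,-0.032,0.05],1]

```text
time_s: 38.08
position: [0.6105, 0.1918, 0.19]
tcp_rot: [[0.998, -0.064, -0.001], [-0.064, -0.998, -0.0], [-0.0, 0.0, -1.0]]
force: [0.6, -0.4, -1.7]
grip_width: 0.177
```

```bash
python3 go.py .6103 .1923 .139 -.063; python3 look.py 19 side top wrist
```

```text
t 38.08 pos [0.6105 0.1918 0.19  ] yaw -0.0636 z [-5.e-04 -2.e-04 -1.e+00] F [ 0.6 -0.4 -1.7] w 0.177 q [ 0.26  0.51  1.66 -0.    0.97  0.32]
turn [ 0.0002  0.0005 -0.0006] shift [-0.0003 -0.0005  0.051 ] len 0.051
```

View pics/side_19.png

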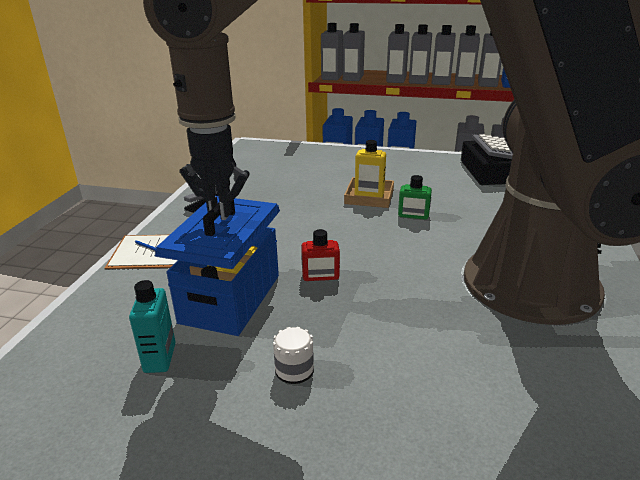

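View pics/wrist_19.png

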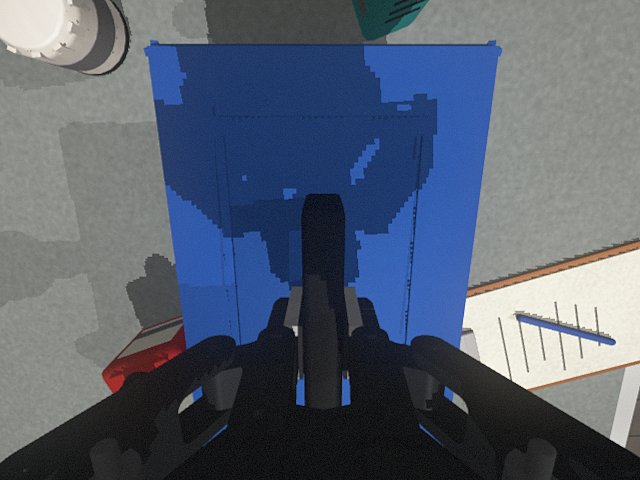

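```bash
python3 - <<'E'
from cell import env
from h import *
import pickle
top=env.calibration('top');side=env.calibration('side')
out=pickle.load(open('reg.pkl','rb'))
m=out['top','tall'][1]['mask'].astype(float);p0=ray(top,148,160,.08)
p,e=fit([top],[m],bottle(.128),[p0[0],p0[1],0.3]);print('turq',p,e)
box=place(p,np.array([[a,b,0] for a in(-.04,.04) for b in(-.023,.023)]));print(box.round(3))
L=place([.6105,.1918,-.0636],np.array([[a,b,0] for a in(-.0775,.0775) for b in(-.1155,.1155)]));print(L.round(3))
d=cv2.imread('pics/side_19.png');t=cv2.imread('pics/top_19.png')
z=.190-.0176
ld=[rbox(.155,.231,-.014,-.0139,.001),rbox(.141,.217,.0,.004,.001)]
for cal,D in((side,d),(top,t)):
    for P in ld: cv2.polylines(D,[cv2.convexHull(np.round(proj(cal,place([.6105,.1918,-.0636,z],P))).astype(np.int32))],True,(255,0,255),1)
    cv2.polylines(D,[cv2.convexHull(np.round(proj(cal,place([.6097,.1926,-.063],rbox(.132,.208,0,.122,.001)))).astype(np.int32))],True,(0,255,255),1)
cv2.imwrite('pics/o19.png',cv2.hconcat([cv2.resize(d[180:345,130:300],(400,388),interpolation=0),cv2.resize(t[100:265,150:320],(400,388),interpolation=0)]))
E
```

```text
turq [ 0.66653606  0.38744368 -1.21988971] 0.06185697639462029
[[0.631 0.417 0.   ]
 [0.674 0.433 0.   ]
 [0.659 0.342 0.   ]
 [0.702 0.358 0.   ]]
[[0.526 0.081 0.   ]
 [0.54  0.312 0.   ]
 [0.681 0.072 0.   ]
 [0.695 0.302 0.   ]]
```

View pics/o19.png

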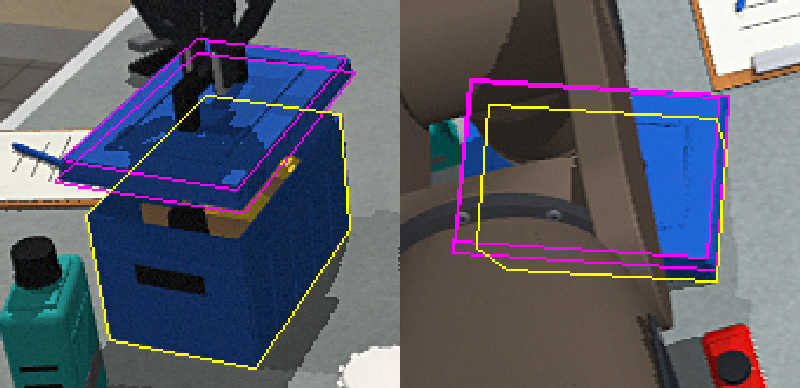

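>>> step_arm:
  series:
    - [[0,0,0],[-0.0003,-0.0005,0.01],1]
    - [[0,0,0],[-0.0003,-0.0005,0.02],1]
    - [[0,0,0],[-0.0003,-0.0005,0.028],1]
    - [[0,0,0],[-0.0003,-0.0005,0.034],1]
    - [[0,0,0],[-0.0003,-0.0005,0.039],1]
    - [[0,0,0],[-0.0003,-0.0005,0.043],1]
    - [[0,0,0],[-0.0003,-0.0005,0.043],1]

```text
time_s: 39.1
position: [0.6101, 0.1927, 0.1471]
tcp_rot: [[0.998, -0.063, -0.0], [-0.063, -0.998, -0.0], [-0.0, 0.0, -1.0]]
force: [-0.2, 0.9, -2.8]
grip_width: 0.175
```

```bash
python3 go.py; python3 look.py 20 side
```

```text
t 39.1 pos [0.6101 0.1927 0.1471] yaw -0.063 z [-3.e-04 -1.e-04 -1.e+00] F [-0.2  0.9 -2.8] w 0.175 q [ 0.26  0.56  1.7  -0.    0.89  0.32]
```

View pics/side_20.png

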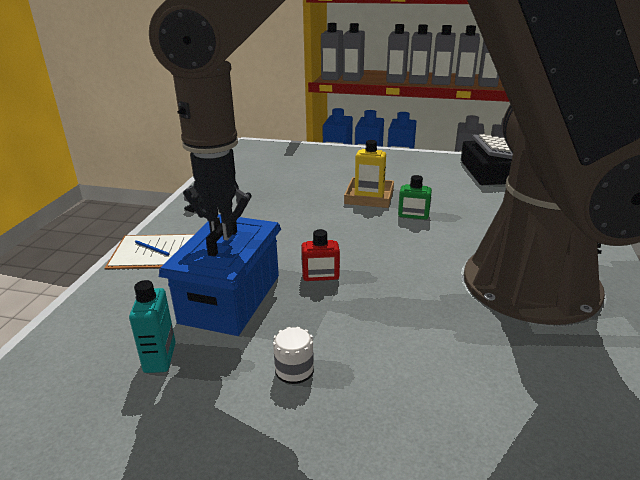

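No contact force; skirt is over the rim by ~6 mm. Continue down.

>>> step_arm:
  series:
    - [[0,0,0],[0,0,0.002],1]
    - [[0,0,0],[0,0,0.004],1]
    - [[0,0,0],[0,0,0.0055],1]
    - [[0,0,0],[0,0,0.007],1]
    - [[0,0,0],[0,0,0.007],1]

```text
time_s: 39.78
position: [0.6101, 0.1928, 0.1401]
tcp_rot: [[0.998, -0.063, -0.0], [-0.063, -0.998, -0.0], [-0.0, 0.0, -1.0]]
force: [0.3, -0.7, -2.7]
grip_width: 0.171
```

>>> step_arm:
  series:
    - [[0,0,0],[0,0,0.0005],1]
    - [[0,0,0],[0,0,0.001],1]
    - [[0,0,0],[0,0,0.001],1]

```text
time_s: 40.15
position: [0.6102, 0.1928, 0.1393]
tcp_rot: [[0.998, -0.063, 0.0], [-0.063, -0.998, -0.0], [0.0, 0.0, -1.0]]
force: [-0.0, -0.3, -2.0]
grip_width: 0.173
```

>>> step_arm:
  series:
    - [[0,0,0],[0,0,0.0005],1]
    - [[0,0,0],[0,0,0.001],1]
    - [[0,0,0],[0,0,0.001],1]

```text
time_s: 40.52
position: [0.6103, 0.1928, 0.1391]
tcp_rot: [[0.998, -0.063, 0.0], [-0.063, -0.998, 0.0], [0.0, -0.0, -1.0]]
force: [-4.0, -2.2, 9.8]
grip_width: 0.175
```

Seated (force turned up to +10 N at the expected height). Release gradually and retreat.

>>> step_arm:
  series:
    - [[0,0,0],[0,0,0],0.6]
    - [[0,0,0],[0,0,0],0.4]
    - [[0,0,0],[0,0,0],0.1]
    - [[0,0,0],[0,0,0],-0.2]
    - [[0,0,0],[0,0,-0.015],-0.3]
    - [[0,0,0],[0,0,-0.045],-0.3]
    - [[0,0,0],[0,0,-0.085],-0.3]
    - [[0,0,0],[0,0,-0.12],-0.3]

```text
time_s: 41.52
position: [0.6104, 0.1928, 0.2609]
tcp_rot: [[0.998, -0.063, 0.001], [-0.063, -0.998, 0.0], [0.001, -0.0, -1.0]]
force: [0.3, 0.0, -0.4]
grip_width: 0.65
```

>>> step_arm:
  series:
    - [[0,0,0],[0.0,0.04,-0.02],-0.3]
    - [[0,0,0],[0.0,0.09,-0.02],-0.3]
    - [[0,0,0],[0.0,0.14,-0.02],-0.3]
    - [[0,0,0],[0.0,0.19,-0.02],-0.3]
    - [[0,0,0],[0.0,0.24,-0.02],-0.3]
    - [[0,0,0],[0.0,0.29,-0.02],-0.3]
    - [[0,0,0],[0.0,0.34,-0.02],-0.3]
    - [[0,0,0],[0.0,0.39,-0.02],-0.3]
    - [[0,0,0],[0.0,0.44,-0.02],-0.3]
    - [[0,0,0],[0,0.46,-0.02],-0.3]

```text
time_s: 42.78
position: [0.5809, -0.2689, 0.2793]
tcp_rot: [[0.998, -0.065, 0.001], [-0.065, -0.998, -0.001], [0.001, 0.001, -1.0]]
force: [0.5, 0.2, 0.7]
grip_width: 0.653
```

>>> step_arm:
  series:
    - [[0,0,0],[-0.02,0.03,-0.03],-0.3]
    - [[0,0,0],[-0.04,0.08,-0.06],-0.3]
    - [[0,0,0],[-0.08,0.13,-0.06],-0.3]
    - [[0,0,0],[-0.12,0.17,-0.06],-0.3]
    - [[0,0,0],[-0.16,0.21,-0.06],-0.3]
    - [[0,0,0],[-0.2,0.25,-0.06],-0.3]
    - [[0,0,0],[-0.23,0.28,-0.06],-0.3]
    - [[0,0,0],[-0.23,0.28,-0.06],-0.3]

```text
time_s: 43.78
position: [0.3322, -0.5326, 0.339]
tcp_rot: [[0.998, -0.066, -0.0], [-0.066, -0.998, -0.001], [0.0, 0.001, -1.0]]
force: [0.6, 0.0, -0.2]
grip_width: 0.645
```

```bash
python3 go.py; python3 look.py 21 side top
```

```text
t 43.77 pos [ 0.3322 -0.5326  0.339 ] yaw -0.0658 z [-0.e+00 -6.e-04 -1.e+00] F [ 0.6  0.  -0.2] w 0.645 q [-1.06  0.36  1.51 -0.    1.26 -1.  ]
```

View pics/side_21.png

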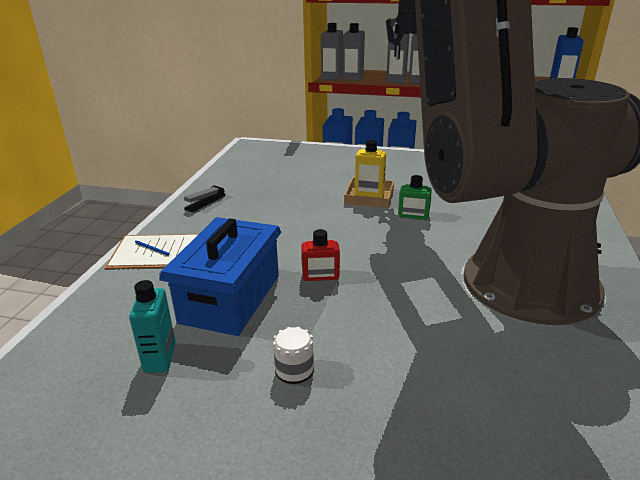

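View pics/top_21.png

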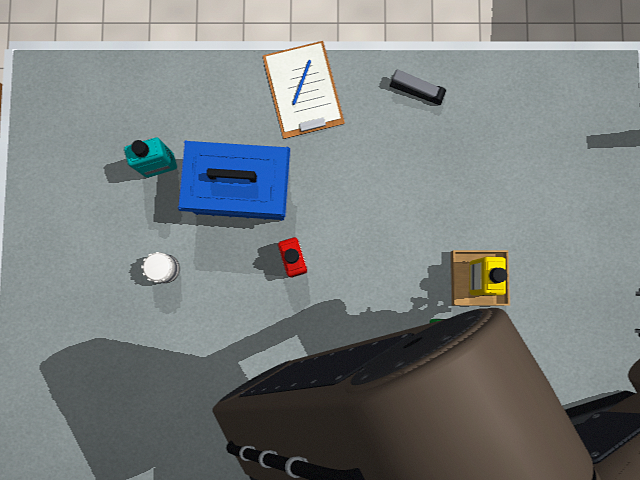

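```bash
python3 - <<'E'
from cell import env
from h import *
import pickle
R=pickle.load(open('R.pkl','rb'));top=env.calibration('top');side=env.calibration('side')
T=[P+[0,0,.004] for P in bottle(.128)]
for l,parts in(('tall',T),('red',bottle(.078)),('filter',[cyl(.066,0,.077)])):
    for r in env.regions_of(l,'top'):
        p0=ray(top,*r['uv'],.06)
        ref=R['tray' if l=='tall' else l]
        if np.hypot(*(p0[:2]-ref[:2]))>.08: continue
        p,e=fit([top],[r['mask'].astype(float)],parts,[p0[0],p0[1],0.]);print(l,p.round(4),round(e,3),'from ref mm',((p-ref)[:2]*1e3).round(1));break
d=cv2.imread('pics/side_21.png');t=cv2.imread('pics/top_21.png')
ld=[rbox(.155,.231,-.014,-.0139,.001),rbox(.141,.217,.0,.004,.001),rbox(.016,.1,.041,.042,.002)]
hsv=cv2.cvtColor(t,cv2.COLOR_BGR2HSV);b=((hsv[...,0]>100)&(hsv[...,0]<125)&(hsv[...,1]>120)).astype(np.uint8)
c,_=cv2.findContours(b,cv2.RETR_EXTERNAL,cv2.CHAIN_APPROX_NONE);c=max(c,key=cv2.contourArea);m=np.zeros((480,640),np.uint8);cv2.drawContours(m,[c],-1,1,-1)
parts=[P+[0,0,.122] for P in [np.vstack(ld[:2])]]+[rbox(.132,.208,0,.11,.001)]
p,e=fit([top],[m.astype(float)],parts,[.61,.192,-.06]);print('lid',p,e)
for cal,D in((side,d),(top,t)):
    for P in ld: cv2.polylines(D,[cv2.convexHull(np.round(proj(cal,place([.6101,.1928,-.063,.122],P))).astype(np.int32))],True,(255,0,255),1)
cv2.imwrite('pics/o21.png',cv2.hconcat([cv2.resize(d[180:345,130:300],(400,388),interpolation=0),cv2.resize(t[100:265,150:320],(400,388),interpolation=0)]))
E
```

```text
tall [ 0.4038 -0.3532 -0.0898] 0.084 from ref mm [0.2 1.9]
red [0.4462 0.0706 0.3302] 0.093 from ref mm [0.9 0.1]
filter [0.422  0.3659 1.2129] 0.093 from ref mm [0.5 0.7]
lid [ 0.60982173  0.19344266 -0.06603495] 0.016257004326278857
```

View pics/o21.png

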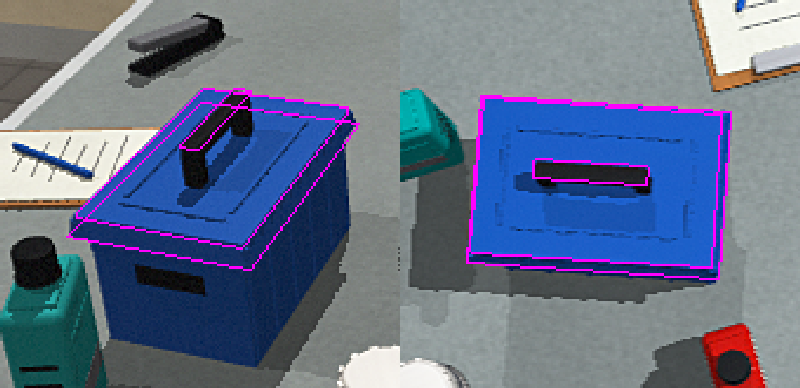

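All measurements agree: the lid is seated and flat, the tall bottle is 2 mm from the tray's centre, and red and filter have not moved by more than 1 mm.

```bash
python3 - <<'E'
from cell import env
print(env.close_job(), env.observe()['time_s'])
E
```

```text
the job is handed in; nothing more can be done
the job is handed in; nothing more can be done
```

The job is done and handed in at about 44 s of the allowed 109 s. I took each bottle by its cap and the lid by its bar. The tall bottle stands in the tray, the three small yellow bottles stand one to a cell, and the lid is on the crate. No verdict was reported.

My last checks in the top and side pictures:

| Item | Result |
|---|---|
| Lid | Fitted position within about 1 mm of the crate's centre. The model drawn at the seated height matches both views to about a pixel. At seating, the wrist force turned upward at the expected height. |
| Tall bottle | Upright in the tray, about 2 mm from its centre |
| Small bottles | All three seen upright in their cells just before the lid went on; they can't be seen now |
| Red bottle and filter | Standing, moved 1 mm or less, which is within the measuring noise |

One thing was rougher than intended: the tall bottle was pressed onto the tray floor with about 39 N for a moment before I eased off. The wrist limit is 120 N. No check failed or disagreed with another.

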